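# Hang specimen carriers level in the drip-drying station

### The job

Fold the clear cover of the drip-drying station all the way back, then hang every specimen carrier on a peg, by the one of its four holes that lets it hang level, and let go of it. When all of them hang still and level, lower the cover gently all the way down onto its stop; do not let it drop, and knock nothing else over.

Things in the scene. Friction and masses are not known exactly. Their poses are not given: they have to be found in the camera images.
- station: Drip-drying station, fixed: grey tray 175 x 500 mm, rim 10 mm high, a rail at the back (z 103..133, front face at x = 30 mm, open below) and three steel pegs 7 mm thick sticking out of it to -x (the front). Origin: underside, middle; y along the row of pegs, z up. Pegs at y = -155, 0, 155 mm run from x = 30 to the tip at x = -70 mm and rise 6 degrees to the tip; axis at z = 125 mm where x = -15 mm
- peg0 (a point): Centre of the tip of the peg at station y = -155 mm, 131 mm above the bench. A carrier's plate belongs about 60 mm behind the tip, at station x = -10 mm; hung level there its underside is 42 mm and its top 149 mm above the bench
- peg1 (a point): Centre of the tip of the middle peg, at station y = 0
- peg2 (a point): Centre of the tip of the peg at station y = 155 mm
- cover (a joint): Cover hinge, rad: 0 = shut, level on its stop; grows as the front edge is lifted; 1.75 = folded back on its rear stop, where it stays by its weight (from about 1.65 on it falls back there). Let go nearer shut, it falls shut at 2 to 3 rad/s (0.3 kg, slightly damped; about 1.5 N at the bar holds it level)
- cover_hinge (a point): Middle of the cover's hinge axis, which runs along station y at x = 75, z = 175 mm. The cover is a clear panel with a metal frame, 450 mm wide, 8 mm thick, reaching to 135 mm from the axis
- cover_bar (a point): Middle of the cover's handle: round steel bar, 12 mm thick, parallel to the hinge axis and 171 mm from it, 36 mm beyond the panel's front edge, free for 100 mm between its two stays. 175 mm above the bench when shut, 343 mm when folded back. Pinched from above it turns between the fingers as the cover swings
- carrier_a: Specimen carrier A, standing. Solid aluminium, weight goes with volume. Origin on the underside; y along the plate, x through it, z up (mm). Plate 8 thick; head y -50..50, z 62..107, four 13 mm holes through it at y -30, -10, 10, 30, all z 80. Foot y -16..46, z 0..16, x -25..25. Leg (plate) y -5..35, z 16..62. About 0.26 kg
- carrier_b: Carrier B, standing. Solid aluminium, weight goes with volume. Origin on the underside; y along the plate, x through it, z up (mm). Plate 8 thick; head y -50..50, z 62..107, four 13 mm holes through it at y -30, -10, 10, 30, all z 80. Foot y -70..0, z 0..12, x -25..25. Leg (plate) y -50..-20, z 12..62. Block on foot y -70..-50, z 12..38, x -22..22
- carrier_c: Carrier C, standing. Solid aluminium, weight goes with volume. Origin on the underside; y along the plate, x through it, z up (mm). Plate 8 thick; head y -50..50, z 62..107, four 13 mm holes through it at y -30, -10, 10, 30, all z 80. Foot y -44..34, z 0..12, x -25..25. Leg (plate) y -44..-14, z 12..62. Arm (plate) y -14..26, z 22..34; block on it y 26..60, z 12..44, x -22..22
- sample_jar: Bystander: sample jar with black cap, 55 mm wide, 82 mm high; origin under its centre
- tape: Bystander: roll of brown tape lying flat, 96 mm wide, 48 mm high; origin under its centre

How it is judged:
By the outcome, as a careful person would: the job done as asked, in the order asked, and still so for the second after the job is handed in, with the robot touching nothing.
Of carrier_a, carrier_b, carrier_c only 2 to 3 are there at a start; the rules pass over those that are not, and their reading is None.
At some moment in a run one of carrier_a, carrier_b, carrier_c may be knocked a few centimetres aside while the robot is not near it.
It also fails if it takes over 200 s, if anything falls off the work surface, if the arm or the gripper's body presses on something with over 40 N, if the wrist force passes 120 N, or if a joint passes its speed limit or range.

### The arm

A 6-joint arm with a two-finger parallel gripper is mounted at the origin on a cart in front of the work surface, level with it; the furniture and walls round the work are solid. World frame = base frame: x ahead of the robot, y to its left, z up, the work surface at z = 0. Lengths are in m, angles in rad, forces in N, time in s.
With the tool pointing down it reaches from about 0.375 to 0.9 m from the base axis. Payload 3.1 kg.
Tool frame: the origin (TCP) lies at the very end of the fingers, on their centre line; the grasp point (between the pads) lies 19 mm behind it; z points along the fingers, y is the line along which they close (so a half turn about z gives the same grasp; the last joint's range is limited). The gripper opens to 87 mm and grips with 3 to 60 N. Pads are 19 mm wide; open, the fingers measure 117 mm over their backs; the gripper's body (75 mm by 190 mm) begins 51 mm behind the grasp point.
Start: joints at [-1.472, 0.527, 1.433, -0, 1.181, -0.178], TCP at [0.171, -0.601, 0.223] pointing down, gripper open.
Joint ranges: [-3.08, 3.08], [-0.75, 2.2], [0.22, 2.44], [-1.43, 4.57], [0, 2.65], [-2.85, 2.85]. Speed limits (rad/s): [2.79, 2.79, 3.14, 3.14, 3.14, 3.14].

### API

Orientations are given as a unit quaternion [x, y, z, w].
In Python, from rig import robot gives the robot as it stands. The module is installed in compiled form; this text tells all that it offers.
- The arm moves only by the tool servo_tool, never from a script. Its argument "rows" is one flat list of numbers, 5 for each row, row after row: the closure, from -1 (fully open) to 1 (shut), so that 0 is half open, then the shift along the tool's x, y, z in m, then the turn about the tool's z in degrees. A call has 1 to 5 rows; each row shifts and turns the commanded pose from where the row before left it, along the tool's axes as they then stand; what a row does not reach is not made up. A row lasts 1/12 s, in which the tool goes at most 41.7 mm and 7.16 degrees, less where a joint would pass 70% of its speed; a pose out of reach is approached as far as the arm can. A call with a gripper value outside its range is refused whole. The fingers move at their own pace and stop on an object; "newtons" is the grip in N (left out, the last holds). Time passes only in rows, so rows that do not move let the fingers close. It gives the time, the measured TCP pose, the force, the opening and the grip force at its end, in the units of the state.
- robot.get_obs(): the state, without advancing time (a new reading comes with each control period).
- robot.camera(name): name is "scene" or "top" or "wrist"; returns a dict with "pixels" (420x560x3 uint8, red, green, blue), "intrinsics" (3x3 intrinsics, pixels), "dist" ([k1, k2, p1, p2, k3] as OpenCV has them; the pictures are not rectified), "rvec" (rotation vector, rad) and "tvec" (3), from world to camera coordinates, as OpenCV has them; the wrist camera has in their place "mount" (4x4, takes a point from camera to tool coordinates, whose origin is the TCP and whose axes are the flange's). Camera axes: x right, y down, z forward; pixel columns grow to the right and rows downward; lengths in m; the calibration is good to about 2 mm. A picture is of the moment at which its call begins: read the wrist's pose just before it. There is no depth.
- robot.hand_in(): hands the job in; it is judged then, once.
Trained networks look in a picture, given as the dict that the camera call returned (one of the last four; its "shot" number tells which), for a name from the list of things; names that differ only in an ending like _2 or _b are one class to them, and where a whole thing is asked for, a point or a joint stands for the part that bears it (a point fixed in the world has none). Each returns a list of dicts, best first, with "score" (0 to 1); they miss things now and then, are a little off and sometimes report something else, mostly with a low value. They report only what shows in the picture. A call takes as long as a camera call.
- robot.spot_in(picture, query): "at" ([x, y, z] in m, in world coordinates, good to about 4 mm: the middle of the surface that is visible of it).
- robot.outline_of(picture, query): "region" (420x560 bool, what is visible of it).
- robot.place_of(picture, query): "at" ([x, y, z] in m, in world coordinates, good to about 4 mm: a listed point, or the origin of a listed thing).
The state is a dict: "time": time; "q": joint angles; "joint_velocities": joint speeds; "joint_torque": joint torques, N m; "position": TCP position; "tool_rot": TCP orientation; "ft_force": force on the tool from outside, world axes, zero at the start; "moment": the same for the moment, N m; "grip_width": finger opening in m; "grip_force": force on a finger pad.
Only numpy, scipy, OpenCV 4.12 (cv2) and the standard library are available. Lean on these libraries where they do the work, as an engineer would, in place of code of your own. Each camera call takes 0.05 s, during which the arm holds its last target. There are 200 camera calls.

## Working session

There is one attempt and no reset: what is moved stays moved. The work goes in short steps, Python scripts to look and compute and a tool call to move; the robot and the scene stay as the last step left them, time stands still between calls to the robot, and variables do not carry over. Pictures are saved under pics/ and viewed, at most 18 in all, crops included, and the job is handed in when it is done.

Besides the shell and the picture viewer there is one more tool, called after ">>>" as name(argument=value, ...) on one line, values as JSON. servo_tool: Moves the arm, as the interface text tells. Its arguments: {"type":"object","properties":{"rows":{"type":"array","items":{"type":"number"}},"newtons":{"type":"number"}},"required":["rows"]}

```bash
mkdir -p pics
cat > h.py <<'E'
from rig import robot
import numpy as np, cv2
from scipy.spatial.transform import Rotation as R
def save(p,n): cv2.imwrite(f'pics/{n}.png',p['pixels'][:,:,::-1])
def proj(p,X): return cv2.projectPoints(np.array(X,float).reshape(-1,3),np.array(p['rvec']),np.array(p['tvec']),np.array(p['intrinsics']),np.array(p['dist']))[0].reshape(-1,2)
E
python3 - <<'E'
from h import *
o=robot.get_obs(); print({k:np.round(v,3).tolist() for k,v in o.items()})
ps={}
for n in ['scene','top']:
    p=robot.camera(n); save(p,n+'0')
    for q in ['station','peg0','peg1','peg2','cover_hinge','cover_bar','carrier_a','carrier_b','carrier_c','sample_jar','tape']:
        r=robot.place_of(p,q); print(n,q,[(round(a['score'],2),np.round(a['at'],3).tolist()) for a in r[:4]])
    ps[n]=p['pixels']
E
```

```text
{'time': 0.0, 'q': [-1.471, 0.528, 1.434, -0.0, 1.181, -0.178], 'joint_velocities': [0.0, -0.001, 0.001, 0.0, -0.0, 0.001], 'joint_torque': [-0.001, -44.004, -17.66, 0.063, 0.058, -0.0], 'position': [0.171, -0.6, 0.222], 'tool_rot': [0.99, 0.138, 0.0, -0.001], 'ft_force': [0.218, -0.574, 0.073], 'moment': [-0.005, -0.005, 0.018], 'grip_force': 0.0, 'grip_width': 0.087}
scene station []
scene peg0 [(0.94, [0.472, -0.046, 0.131]), (0.63, [0.473, -0.194, 0.131])]
scene peg1 [(0.94, [0.472, -0.046, 0.131]), (0.63, [0.473, -0.194, 0.131])]
scene peg2 [(0.94, [0.472, -0.046, 0.131]), (0.63, [0.473, -0.194, 0.131])]
scene cover_hinge [(0.67, [0.615, -0.2, 0.172])]
scene cover_bar [(0.79, [0.446, -0.194, 0.174])]
scene carrier_a [(0.9, [0.457, 0.228, 0.005]), (0.8, [0.602, 0.251, 0.002]), (0.61, [0.503, 0.398, -0.004])]
scene carrier_b [(0.9, [0.457, 0.228, 0.005]), (0.8, [0.602, 0.251, 0.002]), (0.61, [0.503, 0.398, -0.004])]
scene carrier_c [(0.9, [0.457, 0.228, 0.005]), (0.8, [0.602, 0.251, 0.002]), (0.61, [0.503, 0.398, -0.004])]
scene sample_jar [(0.68, [0.695, 0.42, 0.001])]
scene tape
[... 332 characters left out ...]
, (0.79, [0.471, -0.201, 0.127]), (0.69, [0.473, -0.354, 0.127])]
top cover_hinge [(0.58, [0.617, -0.2, 0.17])]
top cover_bar [(0.56, [0.445, -0.195, 0.174])]
top carrier_a [(0.97, [0.606, 0.254, -0.002]), (0.8, [0.503, 0.399, 0.002]), (0.69, [0.458, 0.232, -0.001]), (0.51, [0.618, -0.198, 0.172])]
top carrier_b [(0.97, [0.606, 0.254, -0.002]), (0.8, [0.503, 0.399, 0.002]), (0.69, [0.458, 0.232, -0.001]), (0.51, [0.618, -0.198, 0.172])]
top carrier_c [(0.97, [0.606, 0.254, -0.002]), (0.8, [0.503, 0.399, 0.002]), (0.69, [0.458, 0.232, -0.001]), (0.51, [0.618, -0.198, 0.172])]
top sample_jar [(0.82, [0.697, 0.419, 0.002]), (0.62, [0.471, -0.355, 0.13])]
top tape [(0.9, [0.708, 0.152, -0.001])]
```

View pics/scene0.png

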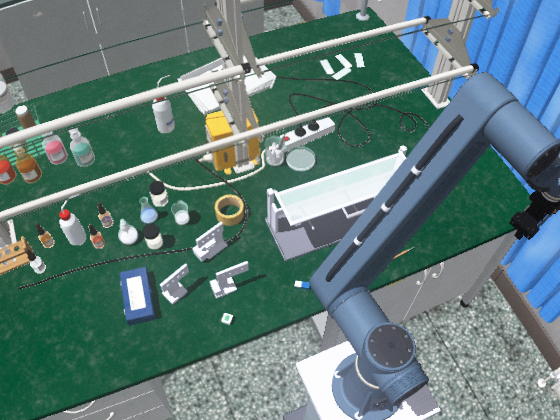

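View pics/top0.png

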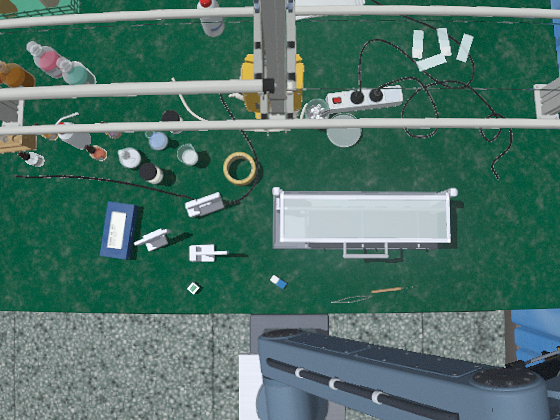

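```bash
cat >> h.py <<'E'
B=lambda x0,x1,y0,y1,z0,z1: np.array([[x,y,z] for x in(x0,x1) for y in(y0,y1) for z in(z0,z1)])/1000
H=B(-4,4,-50,50,62,107)
M={'a':[H,B(-25,25,-16,46,0,16),B(-4,4,-5,35,16,62)],
'b':[H,B(-25,25,-70,0,0,12),B(-4,4,-50,-20,12,62),B(-22,22,-70,-50,12,38)],
'c':[H,B(-25,25,-44,34,0,12),B(-4,4,-44,-14,12,62),B(-4,4,-14,26,22,34),B(-22,22,26,60,12,44)]}
def render(p,boxes,pose):
    x,y,z,t=pose; m=np.zeros((420*4,560*4),np.uint8)
    for b in boxes:
        q=proj(p,b@R.from_euler('z',t).as_matrix().T+[x,y,z])
        cv2.fillConvexPoly(m,cv2.convexHull((np.round((q+.5)*4-.5)).astype(np.int32)),1)
    return cv2.resize(m*255,(560,420),interpolation=cv2.INTER_AREA)/255.
def iou(p,boxes,pose,reg):
    m=render(p,boxes,pose); return np.minimum(m,reg).sum()/np.maximum(m,reg).sum()
E
python3 - <<'E'
from h import *
from scipy.optimize import minimize
def tri(pa,a,pb,b):
    P=[];u=[]
    for p,x in((pa,a),(pb,b)):
        K=np.array(p['intrinsics']);Rm=cv2.Rodrigues(np.array(p['rvec']))[0]
        P.append(np.c_[Rm,np.array(p['tvec']).reshape(3)]);u.append(cv2.undistortPoints(np.array([[x]],float),K,np.array(p['dist'])).reshape(2,1))
    X=cv2.triangulatePoints(P[0],P[1],u[0],u[1]); return (X[:3]/X[3]).ravel()
ps=[robot.camera(n) for n in('scene','top')]
print('beam',tri(ps[0],(475,70),ps[1],(537,126)), tri(ps[0],(247,69),ps[1],(247,89)))
regs=[[r['region'].astype(float) for r in robot.outline_of(p,'carrier_a')] for p in ps]
cents=[(.457,.230),(.604,.253),(.503,.399)]
print([[ (int(r.sum()),np.round(np.argwhere(r>0).mean(0)).tolist()) for r in g] for g in regs])
for c in cents:
    use=[]
    for p,g in zip(ps,regs):
        u=proj(p,[c[0],c[1],.05])[0]
        use.append(min(g,key=lambda r:np.linalg.norm(np.argwhere(r>0).mean(0)[::-1]-u)))
    for k in 'abc':
        f=lambda v:-sum(iou(p,M[k],(v[0],v[1],0,v[2]),r) for p,r in zip(ps,use))
        th=min(np.arange(0,2*np.pi,np.pi/12),key=lambda t:f((*c,t)))
        s=minimize(f,(*c,th),method='Nelder-Mead',options=dict(initial_simplex=[(*c,th),(c[0]+.01,c[1],th),(c[0],c[1]+.01,th),(*c,th+.15)],maxiter=80))
        print(c,k,np.round(s.x,4),round(-s.fun/2,3))
s=np.hstack([cv2.resize(ps[0]['pixels'][215:315,150:260],None,fx=3.6,fy=3.6,interpolation=2),cv2.resize(ps[1]['pixels'][180:280,120:230],None,fx=3.6,fy=3.6,interpolation=2)])
cv2.imwrite('pics/crop.png',s[:,:,::-1])
for p in ps: print(p['tvec'],(-cv2.Rodrigues(np.array(p['rvec']))[0].T@np.array(p['tvec']).reshape(3)).round(3))
print(robot.camera('wrist')['mount'])
E
```

```text
beam [ 0.69703265 -0.62745182  0.39218586] [0.7434823  0.06851622 0.58745981]
[[(640, [279.0, 227.0]), (800, [242.0, 210.0]), (553, [285.0, 174.0])], [(442, [252.0, 204.0]), (615, [204.0, 204.0]), (422, [239.0, 154.0])]]
(0.457, 0.23) a [0.4579 0.2472 0.022 ] 0.772
(0.457, 0.23) b [0.4583 0.2298 3.1514] 0.876
(0.457, 0.23) c [0.4587 0.239  0.0125] 0.676
(0.604, 0.253) a [0.6061 0.2496 0.3093] 0.706
(0.604, 0.253) b [0.6099 0.2389 3.4461] 0.704
(0.604, 0.253) c [0.6055 0.2506 0.3352] 0.933
(0.503, 0.399) a [0.5032 0.3987 0.3773] 0.884
(0.503, 0.399) b [0.5098 0.3846 3.5115] 0.746
(0.503, 0.399) c [0.5064 0.3955 0.4678] 0.644
[0.2489193  0.50914868 1.49472027] [-0.285  0.414  1.517]
[0.05924899 0.585757   1.32928616] [0.465 0.021 1.377]
[[-1.22042807e-03 -9.62050702e-01 -2.72868022e-01  7.41970510e-02]
 [ 9.99999077e-01 -1.01129294e-03 -9.07075335e-04 -5.47648350e-04]
 [ 5.96702957e-04 -2.72868877e-01  9.62051048e-01 -1.61033810e-01]
 [ 0.00000000e+00  0.00000000e+00  0.00000000e+00  1.00000000e+00]]
```

View pics/crop.png

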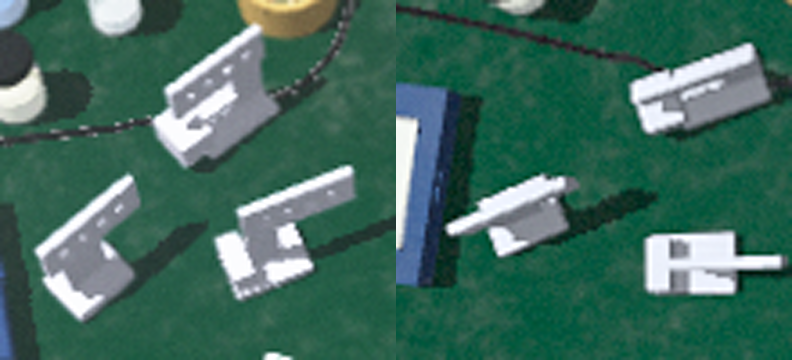

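Run:
```python
from h import *
ps=[robot.camera(n) for n in('scene','top')]
def plane(p,a,b):
    K=np.array(p['intrinsics']);Rm=cv2.Rodrigues(np.array(p['rvec']))[0]
    d=[np.r_[cv2.undistortPoints(np.array([[x]],float),K,np.array(p['dist'])).ravel(),1]@Rm for x in(a,b)]
    n=np.cross(*d);n/=np.linalg.norm(n);c=-Rm.T@np.array(p['tvec']).reshape(3);return n,n@c
S={'S1':((60,192),(470,69)),'S2l':((10,136),(240,70)),'S2r':((260,64),(420,22))}
T={'T127':((100,128),(440,125)),'T88':((30,94),(245,87)),'T12':((50,14),(180,13)),'T12r':((310,14),(520,12))}
for s in S:
    for t in T:
        n1,d1=plane(ps[0],*S[s]);n2,d2=plane(ps[1],*T[t])
        o=[]
        for y in(-.5,-.2,.3):
            o.append(np.linalg.solve(np.array([n1,n2,[0,1,0]]),[d1,d2,y]).round(3).tolist())
        print(s,t,o)
for n,p in zip('st',ps): cv2.imwrite(f'pics/b{n}.png',p['pixels'][:,:,::-1])
v=np.vstack([ps[0]['pixels'][0:230],ps[1]['pixels'][0:190]]); cv2.imwrite('pics/beam.png',cv2.resize(v,(760,570))[:,:,::-1])
```

```text
S1 T127 [[0.765, -0.5, 0.296], [0.765, -0.2, 0.299], [0.766, 0.3, 0.304]]
S1 T88 [[0.943, -0.5, 0.09], [0.94, -0.2, 0.097], [0.936, 0.3, 0.109]]
S1 T12 [[1.494, -0.5, -0.545], [1.527, -0.2, -0.579], [1.581, 0.3, -0.635]]
S1 T12r [[1.585, -0.5, -0.65], [1.563, -0.2, -0.62], [1.525, 0.3, -0.57]]
S2l T127 [[0.671, -0.5, 0.63], [0.671, -0.2, 0.637], [0.67, 0.3, 0.649]]
S2l T88 [[0.779, -0.5, 0.532], [0.775, -0.2, 0.543], [0.768, 0.3, 0.56]]
S2l T12 [[1.027, -0.5, 0.307], [1.047, -0.2, 0.295], [1.082, 0.3, 0.276]]
S2l T12r [[1.095, -0.5, 0.245], [1.075, -0.2, 0.27], [1.042, 0.3, 0.312]]
S2r T127 [[0.664, -0.5, 0.654], [0.667, -0.2, 0.65], [0.672, 0.3, 0.643]]
S2r T88 [[0.769, -0.5, 0.558], [0.77, -0.2, 0.556], [0.771, 0.3, 0.552]]
S2r T12 [[1.01, -0.5, 0.337], [1.04, -0.2, 0.308], [1.091, 0.3, 0.259]]
S2r T12r [[1.079, -0.5, 0.274], [1.069, -0.2, 0.282], [1.051, 0.3, 0.296]]
```

View pics/beam.png

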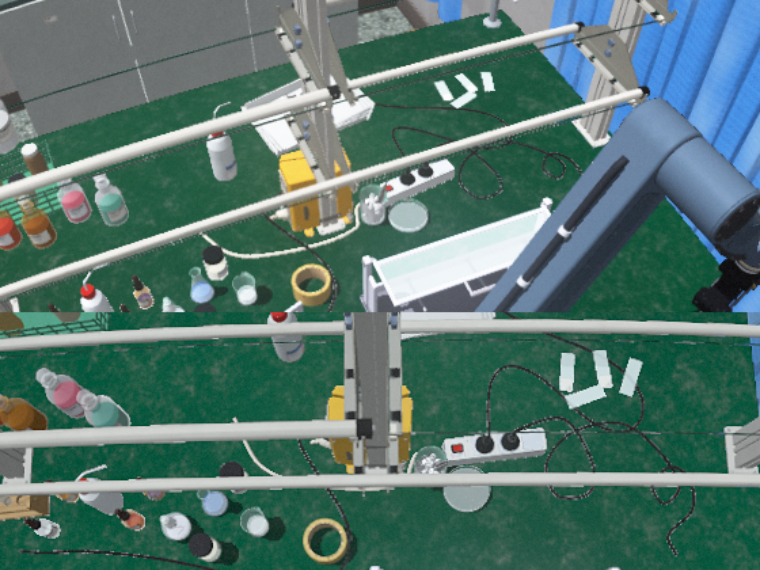

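>>> servo_tool(rows=[0.3, 0, 0, 0, -7, 0.3, 0, 0, 0, -7, 0.3, 0, 0, 0, -7, 0.3, 0, 0, 0, -7, 0.3, 0, 0, 0, -7])

```text
time: 1.97
position: [0.1714, -0.601, 0.2225]
tool_rot: [0.902, 0.433, 0.0, -0.0]
ft_force: [-0.3, -0.0, 0.1]
grip_width: 0.0612
grip_force: 0.0
```

>>> servo_tool(rows=[0.3, 0, 0, 0, -7, 0.3, 0, 0, 0, -7, 0.3, 0, 0, 0, -7, 0.3, 0, 0, 0, -7, 0.3, 0, 0, 0, -7])

```text
time: 2.38
position: [0.1714, -0.601, 0.2225]
tool_rot: [0.73, 0.684, 0.0, 0.0]
ft_force: [-0.0, -0.1, 0.7]
grip_width: 0.0326
grip_force: 0.0
```

>>> servo_tool(rows=[0.3, 0, 0, 0, -4, 0.3, 0.027, 0.018, -0.002, 0, 0.3, 0.027, 0.018, -0.002, 0, 0.3, 0.027, 0.018, -0.002, 0, 0.3, 0.027, 0.018, -0.002, 0])

```text
time: 2.8
position: [0.244, -0.492, 0.2306]
tool_rot: [0.708, 0.706, 0.0, 0.0]
ft_force: [0.6, -1.0, 0.3]
grip_width: 0.0306
grip_force: 0.0
```

>>> servo_tool(rows=[0.3, 0.027, 0.018, -0.002, 0, 0.3, 0.027, 0.018, -0.002, 0, 0.3, 0.027, 0.018, -0.002, 0, 0.3, 0.027, 0.018, -0.002, 0, 0.3, 0.027, 0.018, -0.002, 0])

```text
time: 3.22
position: [0.3345, -0.357, 0.2409]
tool_rot: [0.708, 0.706, -0.0, 0.0]
ft_force: [-0.2, 0.5, -0.0]
grip_width: 0.0307
grip_force: 0.0
```

>>> servo_tool(rows=[0.3, 0.027, 0.018, -0.002, 0, 0.3, 0.027, 0.018, -0.002, 0, 0.3, 0.027, 0.018, -0.002, 0, 0.3, 0.027, 0.018, -0.002, 0, 0.3, 0, 0, 0, 0])

```text
time: 3.63
position: [0.4079, -0.2458, 0.249]
tool_rot: [0.706, 0.708, 0.001, -0.0]
ft_force: [-0.5, 0.5, 0.1]
grip_width: 0.0307
grip_force: 0.0
```

```bash
cat >> h.py <<'E'
def st():
    o=robot.get_obs(); Rm=R.from_quat(o['tool_rot']).as_matrix()
    print('t',round(o['time'],2),'p',np.round(o['position'],4).tolist(),'psi',round(np.degrees(np.arctan2(Rm[1,0],Rm[0,0])),2),'tz',Rm[:,2].round(3).tolist(),'F',np.round(o['ft_force'],2).tolist(),'M',np.round(o['moment'],2).tolist(),'w',round(o['grip_width'],4),'g',round(o['grip_force'],1),'q',np.round(o['q'],2).tolist())
    return o
def wrist():
    o=robot.get_obs(); p=robot.camera('wrist'); T=np.eye(4);T[:3,:3]=R.from_quat(o['tool_rot']).as_matrix();T[:3,3]=o['position']
    E=np.linalg.inv(T@np.array(p['mount'])); p['rvec']=cv2.Rodrigues(E[:3,:3])[0].ravel();p['tvec']=E[:3,3]; return p
E
python3 - <<'E'
from h import *
st(); p=wrist(); save(p,'w1')
for q in ['cover_bar','peg0']: print(q,[(round(a['score'],2),np.round(a['at'],3).tolist()) for a in robot.place_of(p,q)])
E
```

```text
t 3.63 p [0.4079, -0.2458, 0.249] psi 90.2 tz [0.001, 0.002, -1.0] F [-0.55, 0.54, 0.1] M [-0.07, -0.11, -0.03] w 0.0307 g 0.0 q [-0.78, 0.29, 1.76, 0.0, 1.09, -0.78]
cover_bar [(0.64, [0.444, -0.195, 0.175])]
peg0 [(0.69, [0.472, -0.196, 0.138])]
```

View pics/w1.png

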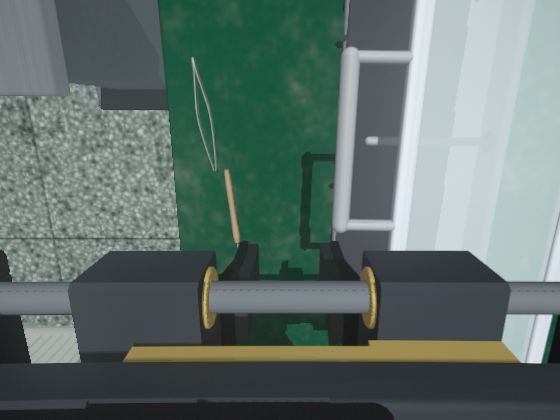

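>>> servo_tool(rows=[0.3, 0.017, 0.0125, 0, 0, 0.3, 0.017, 0.0125, 0, 0, 0.3, 0.017, 0.0125, 0.01, 0, 0.3, 0, 0, 0.02, 0, 0.3, 0, 0, 0.02, 0])

```text
time: 4.2
position: [0.4442, -0.2007, 0.1986]
tool_rot: [0.708, 0.706, 0.0, 0.002]
ft_force: [0.7, -0.4, 0.2]
grip_width: 0.0306
grip_force: 0.0
```

>>> servo_tool(rows=[0.3, 0, 0, 0.02, 0, 0.3, 0, 0, 0.02, 0, 0.3, 0, 0, 0.003, 0, 0.3, 0, 0, 0, 0, 0.3, 0, 0, 0, 0])

```text
time: 4.62
position: [0.4436, -0.2006, 0.156]
tool_rot: [0.708, 0.706, -0.0, 0.0]
ft_force: [-0.1, 0.2, -0.3]
grip_width: 0.0303
grip_force: 0.0
```

>>> servo_tool(rows=[0.8, 0, 0, 0, 0, 1, 0, 0, 0, 0, 1, 0, 0, 0, 0, 1, 0, 0, 0, 0, 1, 0, 0, 0, 0], newtons=15)

```text
time: 5.03
position: [0.4453, -0.1999, 0.1564]
tool_rot: [0.708, 0.706, 0.001, 0.002]
ft_force: [4.0, 1.2, 2.0]
grip_width: 0.0113
grip_force: 15.0
```

Run:
```python
from h import *
o=st(); p=np.array(o['position'])
p+= [0,0,.019]; c=np.array([.446+.171,0,.175])
# arc waypoints in world dx,dz per row
th0=0; W=[(c[0]-.171*np.cos(t),c[2]+.171*np.sin(t)) for t in np.linspace(0,1.75,26)]
d=np.diff(W,axis=0); print((1000*d).round(1).tolist())
```

```text
t 5.03 p [0.4453, -0.1999, 0.1564] psi 89.88 tz [0.004, -0.002, -1.0] F [3.98, 1.17, 2.01] M [0.19, -0.71, -0.03] w 0.0113 g 15.0 q [-0.65, 0.44, 1.84, 0.0, 0.85, -0.65]
[[0.4, 12.0], [1.3, 11.9], [2.1, 11.8], [2.9, 11.6], [3.7, 11.4], [4.5, 11.1], [5.3, 10.7], [6.0, 10.4], [6.7, 9.9], [7.4, 9.4], [8.0, 8.9], [8.6, 8.3], [9.2, 7.7], [9.7, 7.0], [10.2, 6.3], [10.6, 5.6], [10.9, 4.8], [11.3, 4.1], [11.5, 3.3], [11.7, 2.4], [11.9, 1.6], [11.9, 0.8], [12.0, -0.1], [11.9, -0.9], [11.8, -1.7]]
```

>>> servo_tool(rows=[1, 0, 0.0004, -0.012, 0, 1, 0, 0.0013, -0.0119, 0, 1, 0, 0.0021, -0.0118, 0, 1, 0, 0.0029, -0.0116, 0, 1, 0, 0.0037, -0.0114, 0])

```text
time: 5.45
position: [0.4562, -0.2, 0.2151]
tool_rot: [0.708, 0.706, 0.001, 0.002]
ft_force: [8.6, -0.4, -6.1]
grip_width: 0.0115
grip_force: 15.0
```

>>> servo_tool(rows=[1, 0, 0.0045, -0.0111, 0, 1, 0, 0.0053, -0.0107, 0, 1, 0, 0.006, -0.0104, 0, 1, 0, 0.0067, -0.0099, 0, 1, 0, 0.0074, -0.0094, 0])

```text
time: 5.87
position: [0.4875, -0.2003, 0.2658]
tool_rot: [0.708, 0.706, 0.002, 0.004]
ft_force: [13.0, -2.5, -14.5]
grip_width: 0.011
grip_force: 15.7
```

>>> servo_tool(rows=[1, 0, 0.008, -0.0089, 0, 1, 0, 0.0086, -0.0083, 0, 1, 0, 0.0092, -0.0077, 0, 1, 0, 0.0097, -0.007, 0, 1, 0, 0.0102, -0.0063, 0])

```text
time: 6.28
position: [0.5303, -0.2008, 0.3025]
tool_rot: [0.708, 0.707, -0.001, 0.001]
ft_force: [3.3, -4.6, -9.4]
grip_width: 0.0114
grip_force: 15.0
```

>>> servo_tool(rows=[1, 0, 0.0106, -0.0056, 0, 1, 0, 0.0109, -0.0048, 0, 1, 0, 0.0113, -0.0041, 0, 1, 0, 0.0115, -0.0033, 0, 1, 0, 0.0117, -0.0024, 0])

```text
time: 6.7
position: [0.5848, -0.2015, 0.3243]
tool_rot: [0.708, 0.706, -0.003, 0.0]
ft_force: [-1.5, -4.8, 0.8]
grip_width: 0.0113
grip_force: 15.0
```

>>> servo_tool(rows=[1, 0, 0.0119, -0.0016, 0, 1, 0, 0.0119, -0.0008, 0, 1, 0, 0.012, 0.0001, 0, 1, 0, 0.0119, 0.0009, 0, 1, 0, 0.0118, 0.0017, 0])

```text
time: 7.12
position: [0.6447, -0.2019, 0.3243]
tool_rot: [0.708, 0.706, -0.002, 0.001]
ft_force: [-0.5, -4.2, 1.6]
grip_width: 0.0115
grip_force: 15.0
```

>>> servo_tool(rows=[1, 0, 0, 0, 0, 1, 0, 0, 0, 0, 1, 0, 0, 0, 0])

```text
time: 7.37
position: [0.6447, -0.2018, 0.3242]
tool_rot: [0.708, 0.706, -0.001, 0.002]
ft_force: [-0.0, -5.7, 0.7]
grip_width: 0.0111
grip_force: 15.0
```

Run:
```python
from h import *
st(); p=robot.camera('scene'); save(p,'s2')
```

```text
t 7.37 p [0.6447, -0.2018, 0.3242] psi 89.87 tz [0.0, -0.004, -1.0] F [-0.0, -5.71, 0.7] M [-0.93, -0.23, -0.03] w 0.0111 g 15.0 q [-0.47, 0.51, 1.17, -0.0, 1.46, -0.46]
```

View pics/s2.png

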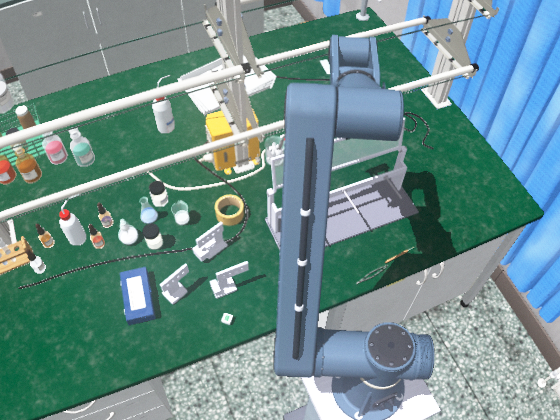

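>>> servo_tool(rows=[0.3, 0, 0, 0, 0, 0.3, 0, 0, 0, 0, 0.3, 0, 0, -0.01, 0, 0.3, 0, 0, -0.025, 0, 0.3, 0, 0, -0.025, 0])

```text
time: 7.83
position: [0.6439, -0.1984, 0.3835]
tool_rot: [0.707, 0.707, -0.0, -0.002]
ft_force: [0.3, -0.6, 0.1]
grip_width: 0.0294
grip_force: 0.0
```

>>> servo_tool(rows=[0.3, -0.01, -0.03, 0, 0, 0.3, -0.01, -0.03, 0, 0, 0.3, -0.01, -0.03, 0, 0, 0.3, -0.01, -0.03, 0, 0, 0.3, -0.01, -0.03, 0, 0])

```text
time: 8.25
position: [0.4933, -0.2487, 0.3845]
tool_rot: [0.707, 0.707, 0.0, -0.0]
ft_force: [-0.1, -0.7, 0.8]
grip_width: 0.0304
grip_force: 0.0
```

>>> servo_tool(rows=[0.3, -0.01, -0.03, 0.02, 0, 0.3, -0.01, -0.03, 0.02, 0, 0.3, -0.01, -0.03, 0.02, 0, 0.3, 0, 0, 0, 0, 0.3, 0, 0, 0, 0])

```text
time: 8.67
position: [0.4033, -0.2784, 0.3235]
tool_rot: [0.708, 0.706, 0.001, -0.001]
ft_force: [-0.3, 0.5, 0.9]
grip_width: 0.0306
grip_force: 0.0
```

Run:
```python
from h import *
st(); p=wrist(); save(p,'w3')
for q in ['peg0']: print(q,[(round(a['score'],2),np.round(a['at'],4).tolist()) for a in robot.place_of(p,q)])
for y in(-.353,-.198,-.043): print(proj(p,[.4725,y,.131]).round(1))
for n in('top','scene'):
    p=robot.camera(n)
    for q in ['peg0','cover_bar','cover_hinge']: print(n,q,[(round(a['score'],2),np.round(a['at'],4).tolist()) for a in robot.place_of(p,q)])
```

```text
t 8.67 p [0.4033, -0.2784, 0.3235] psi 89.78 tz [-0.001, 0.003, -1.0] F [-0.29, 0.51, 0.86] M [-0.0, -0.14, -0.04] w 0.0306 g 0.0 q [-0.83, 0.23, 1.62, 0.0, 1.29, -0.83]
peg0 [(0.73, [0.4748, -0.1974, 0.1343]), (0.61, [0.4701, -0.3531, 0.1288])]
[[353.9 250.5]]
[[361.2 101.3]]
[[371.7 -94.2]]
top peg0 [(0.79, [0.4691, -0.3524, 0.1264]), (0.73, [0.4697, -0.1989, 0.1319]), (0.59, [0.4766, -0.0369, 0.1298])]
top cover_bar [(0.55, [0.6481, -0.1993, 0.342])]
top cover_hinge [(0.75, [0.6168, -0.195, 0.175])]
scene peg0 [(0.87, [0.4709, -0.1948, 0.1328]), (0.71, [0.475, -0.3452, 0.1303])]
scene cover_bar []
scene cover_hinge []
```

View pics/w3.png

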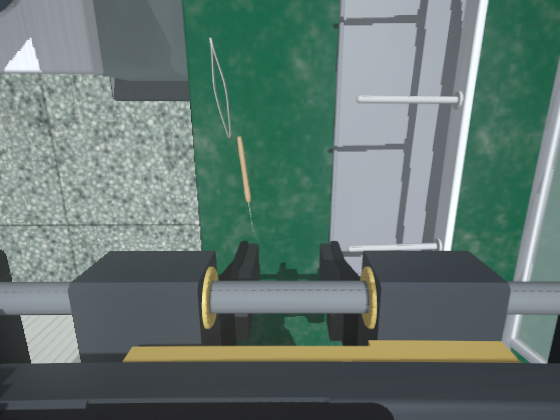

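>>> servo_tool(rows=[0.3, 0.004, 0.003, 0.02, 0, 0.3, 0.004, 0.003, 0.025, 0, 0.3, 0.004, 0.003, 0.025, 0, 0.3, 0.004, 0.003, 0.025, 0, 0.3, 0.004, 0.003, 0.025, 0])

```text
time: 9.58
position: [0.4204, -0.2592, 0.203]
tool_rot: [0.708, 0.707, 0.0, 0.0]
ft_force: [-0.0, -1.3, 0.1]
grip_width: 0.0304
grip_force: 0.0
```

>>> servo_tool(rows=[0.3, 0, 0, 0, 0, 0.3, 0, 0, 0, 0, 0.3, 0, 0, 0, 0])

```text
time: 9.83
position: [0.4207, -0.2602, 0.2049]
tool_rot: [0.708, 0.707, -0.0, 0.001]
ft_force: [-0.2, 0.2, 0.2]
grip_width: 0.0306
grip_force: 0.0
```

```bash
cat >> h.py <<'E'
def back(p,uv,z):
    "pixel -> world point on plane z"
    Rm=cv2.Rodrigues(np.array(p['rvec']))[0]; c=-Rm.T@np.array(p['tvec']).reshape(3)
    d=np.r_[cv2.undistortPoints(np.array([[uv]],float),np.array(p['intrinsics']),np.array(p['dist'])).ravel(),1]@Rm
    return c+d*(z-c[2])/d[2]
E
python3 - <<'E'
from h import *
st(); p=wrist(); save(p,'w4')
np.save('w4.npy',p['pixels'])
print([(round(a['score'],2),np.round(a['at'],4).tolist()) for a in robot.place_of(p,'peg1')])
print(proj(p,[[.4725,-.198,.131],[.5275,-.198,.125]]).round(1).tolist())
g=p['pixels'].astype(int).sum(2)
for c in range(320,540,20): print(c, g[60:240,c][::3].tolist())
E
```

```text
t 9.83 p [0.4207, -0.2602, 0.2049] psi 89.93 tz [0.001, -0.001, -1.0] F [-0.18, 0.19, 0.18] M [-0.03, -0.08, 0.0] w 0.0306 g 0.0 q [-0.78, 0.38, 1.77, -0.0, 0.99, -0.78]
[(0.65, [0.4719, -0.1963, 0.1358])]
[[368.9, 127.1], [449.6, 126.1]]
320 [277, 280, 276, 268, 277, 273, 265, 258, 257, 261, 270, 274, 264, 261, 267, 275, 281, 276, 266, 264, 288, 279, 261, 256, 254, 262, 252, 248, 251, 247, 249, 251, 245, 246, 252, 254, 256, 261, 278, 303, 308, 298, 302, 297, 295, 294, 277, 264, 263, 265, 265, 263, 264, 262, 275, 279, 284, 287, 260, 255]
340 [519, 513, 514, 527, 527, 549, 554, 555, 554, 553, 551, 549, 550, 551, 550, 552, 550, 550, 546, 549, 549, 549, 547, 546, 546, 546, 544, 543, 544, 544, 545, 545, 545, 544, 545, 547, 545, 545, 543, 325, 323, 543, 543, 542, 540, 542, 541, 540, 542, 541, 541, 542, 541, 541, 541, 540, 539, 539, 539, 538]
360 [555, 554, 552, 553, 552, 552, 553, 553, 552, 552, 553, 551, 553, 552, 553, 551, 551, 551, 548, 547, 547, 491, 524, 548, 547, 547, 547, 548, 547, 547, 547, 548, 546, 546, 546, 546, 544, 545, 329, 329, 329, 545, 545, 543, 542, 544, 543, 543, 543, 5
[... 1793 characters left out ...]
 538, 536, 535, 535, 536, 537, 537, 538, 535, 526, 507, 475, 436, 419, 417, 419, 416, 415]
500 [526, 527, 526, 527, 526, 526, 528, 527, 528, 529, 531, 531, 531, 526, 494, 463, 438, 427, 427, 402, 658, 668, 596, 354, 351, 406, 427, 427, 427, 426, 428, 432, 431, 428, 425, 427, 433, 433, 430, 428, 425, 427, 425, 426, 427, 428, 424, 424, 420, 425, 422, 419, 424, 422, 422, 417, 430, 506, 576, 640]
520 [416, 419, 420, 419, 422, 426, 428, 429, 426, 425, 425, 428, 425, 422, 425, 426, 421, 417, 420, 419, 421, 426, 460, 547, 607, 659, 687, 705, 728, 749, 759, 761, 760, 759, 760, 760, 760, 762, 762, 761, 759, 745, 671, 521, 318, 259, 242, 233, 241, 249, 253, 241, 224, 227, 232, 221, 222, 219, 230, 222]
```

View pics/w4.png

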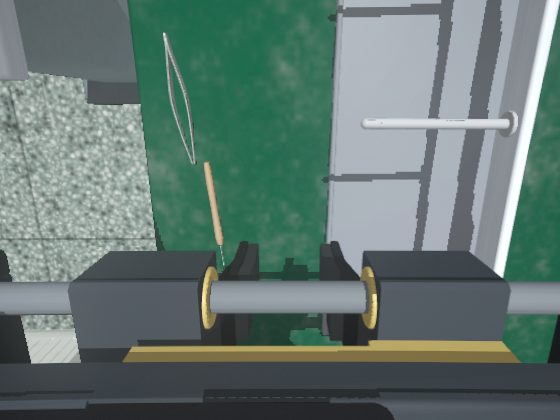

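>>> servo_tool(rows=[0, 0.03, 0.003, 0, 0, 0, 0.03, 0.003, 0, 0, 0, 0.03, 0.003, 0, 0, 0, 0.03, 0.003, 0, 0, 0, 0.03, 0.003, 0, 0])

```text
time: 10.35
position: [0.436, -0.1089, 0.2054]
tool_rot: [0.708, 0.706, 0.001, 0.002]
ft_force: [0.5, -0.4, 0.2]
grip_width: 0.0426
grip_force: 0.0
```

>>> servo_tool(rows=[0, 0.03, 0.003, 0, 0, 0, 0.03, 0.003, 0, 0, 0, 0.03, 0.003, 0, 0, 0, 0.03, 0.003, 0, 0, 0, 0.03, 0.003, 0, 0])

```text
time: 10.77
position: [0.4514, 0.0417, 0.2055]
tool_rot: [0.708, 0.706, 0.001, 0.002]
ft_force: [0.5, 0.4, 0.7]
grip_width: 0.0435
grip_force: 0.0
```

>>> servo_tool(rows=[0, 0.03, 0.002, 0, 0, 0, 0.03, 0.002, 0, 0, 0, 0.03, 0.002, 0, 0, 0, 0.03, 0.002, 0, 0, 0, 0.03, 0.002, 0, 0])

```text
time: 11.18
position: [0.4616, 0.1921, 0.2056]
tool_rot: [0.708, 0.707, 0.001, 0.001]
ft_force: [0.4, -0.8, -0.5]
grip_width: 0.0434
grip_force: 0.0
```

>>> servo_tool(rows=[0, 0.01, 0, -0.005, 0, 0, 0, 0, -0.005, 0, 0, 0, 0, 0, 0, 0, 0, 0, 0, 0])

```text
time: 11.52
position: [0.4611, 0.1995, 0.2149]
tool_rot: [0.708, 0.706, 0.001, 0.001]
ft_force: [-0.7, -0.4, -0.3]
grip_width: 0.0437
grip_force: 0.0
```

```bash
cat >> h.py <<'E'
from scipy.optimize import minimize
def fit(ps,regs,k,c,th):
    f=lambda v:-sum(iou(p,M[k],(v[0],v[1],0,v[2]),r) for p,r in zip(ps,regs))/len(ps)
    s=minimize(f,(*c,th),method='Nelder-Mead',options=dict(initial_simplex=[(*c,th),(c[0]+.006,c[1],th),(c[0],c[1]+.006,th),(*c,th+.1)],maxiter=90)); return s.x,-s.fun
E
python3 - <<'E'
from h import *
st(); p=wrist(); save(p,'w5')
for k in 'a': print([(round(a['score'],2),np.round(a['at'],4).tolist()) for a in robot.place_of(p,'carrier_b')])
for r in robot.outline_of(p,'carrier_b'):
    reg=r['region'].astype(float); print(reg.sum(),r['score'],np.argwhere(reg>0).mean(0))
    if reg.sum()>3000: print(fit([p],[reg],'b',(.458,.230),3.15))
E
```

```text
t 11.52 p [0.4611, 0.1995, 0.2149] psi 89.88 tz [0.002, -0.0, -1.0] F [-0.69, -0.37, -0.31] M [-0.02, -0.1, 0.02] w 0.0437 g 0.0 q [0.19, 0.37, 1.75, -0.0, 1.02, 0.19]
[(0.86, [0.6063, 0.2506, 0.0003]), (0.71, [0.4566, 0.2321, 0.0021])]
9248.0 0.77 [126.03319637 443.00054066]
(array([0.458, 0.23 , 3.15 ]), np.float64(0.0))
4316.0 0.76 [124.86353105 282.29147359]
(array([0.45501702, 0.23274272, 3.15913623]), np.float64(0.9410454611748356))
```

View pics/w5.png

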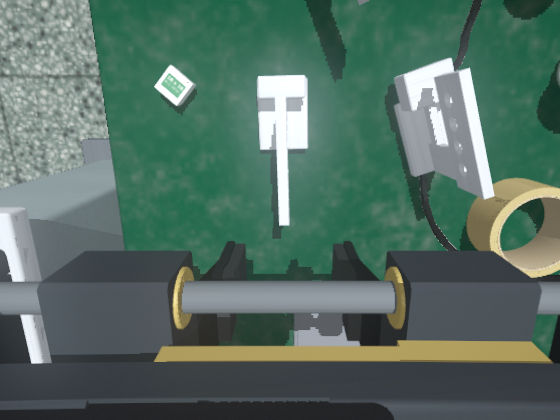

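>>> servo_tool(rows=[0, 0.021, -0.001, 0, -1.1, 0, 0.021, -0.0015, 0, 0, 0, 0.0205, -0.002, 0, 0, 0, 0, 0, 0.02, 0, 0, 0, 0, 0.025, 0])

```text
time: 12.08
position: [0.4572, 0.2637, 0.17]
tool_rot: [0.701, 0.714, 0.003, 0.001]
ft_force: [0.6, 0.6, -0.4]
grip_width: 0.0435
grip_force: 0.0
```

>>> servo_tool(rows=[0, 0, 0, 0.025, 0, 0, 0, 0, 0.025, 0, 0, 0, 0, 0.02, 0, 0, 0, 0, 0.011, 0, 0, 0, 0, 0, 0])

```text
time: 12.5
position: [0.4537, 0.2613, 0.0852]
tool_rot: [0.701, 0.713, -0.003, -0.001]
ft_force: [-0.9, 0.6, -0.1]
grip_width: 0.0435
grip_force: 0.0
```

>>> servo_tool(rows=[0.4, 0, 0, 0, 0, 0.8, 0, 0, 0, 0, 1, 0, 0, 0, 0, 1, 0, 0, 0, 0, 1, 0, 0, 0, 0], newtons=40)

```text
time: 12.92
position: [0.4559, 0.2632, 0.0887]
tool_rot: [0.701, 0.713, 0.001, 0.0]
ft_force: [0.5, -0.1, 0.5]
grip_width: 0.0181
grip_force: 0.0
```

Run:
```python
from h import *
st()
```

```text
t 12.92 p [0.4559, 0.2632, 0.0887] psi 91.02 tz [0.002, 0.001, -1.0] F [0.53, -0.14, 0.54] M [-0.0, -0.07, 0.03] w 0.0181 g 0.0 q [0.31, 0.6, 1.8, -0.0, 0.74, 0.29]
```

>>> servo_tool(rows=[1, 0, 0, 0, 0, 1, 0, 0, 0, 0, 1, 0, 0, 0, 0, 1, 0, 0, 0, 0])

```text
time: 13.25
position: [0.4555, 0.2632, 0.0883]
tool_rot: [0.701, 0.713, 0.0, 0.0]
ft_force: [-0.4, -1.3, 4.6]
grip_width: 0.0075
grip_force: 40.0
```

>>> servo_tool(rows=[1, 0, 0, -0.01, 0, 1, 0, 0, -0.02, 0, 1, 0, 0, -0.025, 0, 1, 0, 0, -0.025, 0, 1, 0, 0, -0.02, 0])

```text
time: 13.67
position: [0.4552, 0.263, 0.1894]
tool_rot: [0.701, 0.713, 0.0, 0.0]
ft_force: [-0.2, -0.4, -2.4]
grip_width: 0.0077
grip_force: 40.0
```

>>> servo_tool(rows=[1, 0, 0, 0, 0, 1, 0, 0, 0, 0, 1, 0, 0, 0, 0, 1, 0, 0, 0, 0])

```text
time: 14.0
position: [0.454, 0.2625, 0.1863]
tool_rot: [0.701, 0.713, -0.002, -0.001]
ft_force: [-1.2, 0.3, -2.6]
grip_width: 0.0074
grip_force: 40.0
```

Run:
```python
from h import *
for i in range(3): o=st(); p=wrist()
save(p,'w6')
print([(round(a['score'],2),np.round(a['at'],4).tolist()) for a in robot.place_of(p,'carrier_b')])
```

```text
t 14.0 p [0.454, 0.2625, 0.1863] psi 91.02 tz [-0.004, -0.001, -1.0] F [-1.15, 0.28, -2.57] M [0.01, -0.14, 0.01] w 0.0074 g 40.0 q [0.31, 0.44, 1.72, -0.0, 0.98, 0.29]
t 14.05 p [0.4542, 0.2626, 0.1862] psi 91.01 tz [-0.004, -0.001, -1.0] F [-0.52, -0.2, -2.89] M [0.03, -0.08, -0.0] w 0.0072 g 40.0 q [0.31, 0.44, 1.72, -0.0, 0.98, 0.29]
t 14.1 p [0.4544, 0.2626, 0.1864] psi 91.02 tz [-0.003, -0.001, -1.0] F [0.08, -0.06, -3.31] M [-0.01, -0.02, -0.02] w 0.0075 g 40.0 q [0.31, 0.44, 1.72, 0.0, 0.98, 0.29]
[(0.9, [0.501, 0.3958, 0.0012]), (0.9, [0.6076, 0.2498, -0.001]), (0.61, [0.4605, 0.2303, 0.0986])]
```

View pics/w6.png

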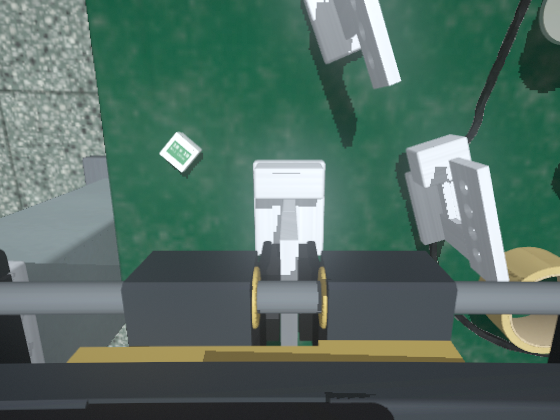

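Run:
```python
from h import *
o=st(); p=wrist(); g=p['pixels'].astype(int).sum(2)
for c in (284,289,294): print(g[185:215,c].tolist())
for r in (196,198,200): print(r,((back(p,(289,r),o['position'][2]+.0185)-o['position'])*1000).round(1))
print(((back(p,(289,162),o['position'][2]-.0885+.038)-o['position'])*1000).round(1))
```

```text
t 14.2 p [0.4548, 0.2628, 0.1868] psi 91.01 tz [-0.002, -0.001, -1.0] F [0.59, 0.34, -3.55] M [-0.02, -0.09, 0.03] w 0.0077 g 40.0 q [0.31, 0.44, 1.72, -0.0, 0.98, 0.29]
[746, 749, 746, 744, 743, 744, 741, 739, 735, 736, 738, 732, 703, 615, 556, 589, 591, 592, 595, 597, 597, 600, 600, 603, 601, 602, 624, 594, 592, 594]
[747, 749, 747, 746, 744, 744, 741, 739, 736, 737, 739, 732, 702, 615, 566, 602, 604, 604, 605, 606, 606, 607, 608, 609, 606, 609, 628, 594, 595, 594]
[749, 750, 748, 746, 744, 746, 743, 740, 736, 738, 739, 733, 704, 617, 564, 598, 603, 603, 593, 595, 595, 595, 598, 598, 596, 594, 624, 595, 594, 595]
196 [-1.3 39.3 18.5]
198 [-1.3 38.4 18.5]
200 [-1.3 37.5 18.5]
[ -1.5  43.1 -50.5]
```

Run:
```python
from h import *
o=st(); p=wrist(); g=p['pixels'].astype(int).sum(2); P=o['position']
print(g[205:290,289].tolist())
for r,z in ((162,38),(198,38),(211,62)): print(r,((back(p,(289,r),P[2]-.0885+z/1000)-P)*1000).round(1))
Rm=R.from_quat(o['tool_rot']).as_matrix()
for z in (38,107): print(proj(p,np.array(P)+Rm@[.022,0,.0885-z/1000]))
```

```text
t 14.25 p [0.455, 0.2628, 0.187] psi 91.01 tz [-0.002, -0.001, -1.0] F [-0.58, 0.74, -1.48] M [0.01, -0.08, -0.0] w 0.0077 g 40.0 q [0.31, 0.44, 1.72, -0.0, 0.98, 0.29]
[605, 607, 609, 608, 606, 609, 627, 594, 595, 592, 593, 597, 597, 604, 604, 602, 597, 595, 589, 591, 592, 591, 595, 596, 597, 592, 595, 597, 599, 595, 600, 600, 604, 603, 618, 687, 736, 736, 735, 735, 735, 735, 735, 735, 735, 735, 735, 735, 735, 735, 734, 734, 734, 732, 733, 733, 733, 733, 732, 733, 732, 732, 732, 732, 732, 732, 731, 732, 732, 708, 456, 460, 457, 454, 448, 397, 318, 344, 367, 378, 396, 405, 414, 426, 430]
162 [ -1.5  43.1 -50.5]
198 [ -1.1  20.6 -50.5]
211 [ -1.   19.3 -26.5]
[[290.03959321 195.85567084]]
[[290.57529385 234.71198355]]
```

>>> servo_tool(rows=[1, -0.015, -0.005, 0, 1, 1, -0.032, -0.005, 0, 0, 1, -0.032, -0.005, 0, 0, 1, -0.032, -0.005, 0, 0, 1, -0.032, -0.005, 0, 0])

```text
time: 14.72
position: [0.4303, 0.1188, 0.1878]
tool_rot: [0.707, 0.708, -0.0, 0.0]
ft_force: [-0.1, -0.6, -2.8]
grip_width: 0.0078
grip_force: 40.0
```

>>> servo_tool(rows=[1, -0.032, 0, 0, 0, 1, -0.032, 0, 0, 0, 1, -0.032, 0, 0, 0, 1, -0.032, 0, 0, 0, 1, -0.032, 0, 0, 0])

```text
time: 15.13
position: [0.4306, -0.0416, 0.1879]
tool_rot: [0.707, 0.707, 0.0, 0.0]
ft_force: [0.4, 0.2, -2.2]
grip_width: 0.0072
grip_force: 40.0
```

>>> servo_tool(rows=[1, -0.032, 0, 0, 0, 1, -0.032, 0, 0, 0, 1, -0.032, 0, 0, 0, 1, -0.032, 0, 0, 0, 1, -0.032, 0, 0, 0])

```text
time: 15.55
position: [0.4306, -0.2018, 0.1878]
tool_rot: [0.707, 0.707, 0.0, 0.0]
ft_force: [1.0, 0.1, -3.0]
grip_width: 0.0073
grip_force: 40.0
```

>>> servo_tool(rows=[1, -0.032, 0, 0, 0, 1, -0.032, 0, 0, 0, 1, -0.032, 0, 0, 0, 1, -0.032, 0, 0, 0, 1, -0.0235, 0, 0, 0])

```text
time: 15.97
position: [0.4309, -0.3549, 0.1878]
tool_rot: [0.707, 0.707, -0.0, 0.001]
ft_force: [0.2, 0.3, -2.8]
grip_width: 0.0078
grip_force: 40.0
```

>>> servo_tool(rows=[1, 0, 0, 0.012, 0, 1, 0, 0, 0.012, 0, 1, 0, 0, 0.012, 0, 1, 0, 0, 0.0115, 0, 1, 0, 0, 0, 0])

```text
time: 16.38
position: [0.4295, -0.3504, 0.138]
tool_rot: [0.707, 0.707, 0.0, -0.003]
ft_force: [-0.8, 0.1, -2.0]
grip_width: 0.0076
grip_force: 40.0
```

>>> servo_tool(rows=[1, 0, 0, 0, 0, 1, 0, 0, 0, 0, 1, 0, 0, 0, 0, 1, 0, 0, 0, 0, 1, 0, 0, 0, 0])

```text
time: 16.8
position: [0.4312, -0.3518, 0.141]
tool_rot: [0.707, 0.707, -0.0, 0.001]
ft_force: [0.8, 0.1, -2.0]
grip_width: 0.0075
grip_force: 40.0
```

Run:
```python
from h import *
for i in range(3): o=st(); p=robot.camera('top')
save(p,'t7'); p=wrist(); save(p,'w7')
```

```text
t 16.8 p [0.4312, -0.3518, 0.141] psi 90.03 tz [0.001, -0.001, -1.0] F [0.76, 0.13, -2.01] M [-0.02, -0.13, -0.02] w 0.0075 g 40.0 q [-0.89, 0.55, 1.68, 0.0, 0.91, -0.89]
t 16.85 p [0.4311, -0.3518, 0.1409] psi 90.03 tz [0.001, -0.001, -1.0] F [0.49, 0.09, -1.94] M [-0.04, -0.08, 0.0] w 0.0079 g 40.0 q [-0.89, 0.55, 1.68, -0.0, 0.91, -0.89]
t 16.9 p [0.431, -0.3517, 0.1408] psi 90.02 tz [0.001, -0.001, -1.0] F [0.46, -0.4, -2.71] M [-0.02, -0.12, 0.02] w 0.0076 g 40.0 q [-0.89, 0.55, 1.68, 0.0, 0.91, -0.89]
```

View pics/w7.png

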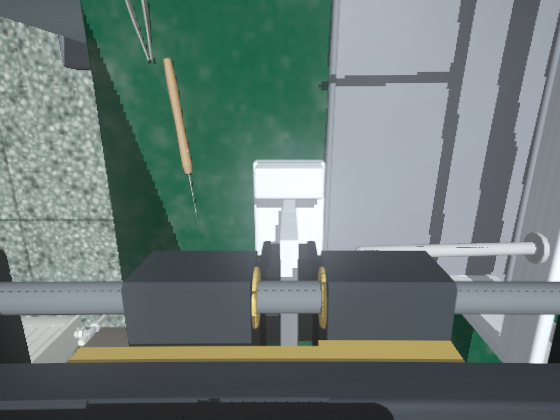

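Run:
```python
from h import *
im=cv2.imread('pics/w7.png').astype(int).sum(2)
for c in (440,460,480,500): print(c,im[232:262,c].tolist())
o=st(); p=wrist(); P=np.array(o['position'])
for c,r in ((460,247),(500,246)):
    b=back(p,(c,r),.128); b=back(p,(c,r),.131-.105*(b[0]-.471)); print(c,r,b.round(4))
b=back(p,(289,239.5),P[2]+.0185); print('plate end',b.round(4), 'tip',[back(p,(358,249),.131).round(4)])
```

```text
440 [298, 296, 296, 303, 302, 298, 300, 298, 330, 523, 523, 522, 518, 584, 622, 645, 661, 669, 672, 664, 656, 643, 620, 572, 493, 523, 522, 519, 521, 522]
460 [522, 520, 521, 522, 522, 522, 522, 522, 521, 520, 520, 448, 548, 606, 637, 372, 664, 669, 667, 660, 649, 634, 595, 531, 452, 517, 519, 519, 519, 519]
480 [289, 287, 287, 285, 287, 284, 284, 287, 286, 284, 284, 519, 581, 619, 643, 530, 660, 669, 661, 651, 638, 612, 562, 481, 320, 283, 282, 279, 283, 283]
500 [284, 284, 281, 281, 283, 500, 502, 503, 501, 502, 464, 544, 603, 634, 653, 662, 665, 662, 654, 645, 626, 589, 524, 477, 505, 516, 516, 516, 516, 516]
t 17.0 p [0.4309, -0.3516, 0.1406] psi 90.02 tz [0.0, -0.0, -1.0] F [-0.49, 0.77, -2.7] M [0.0, -0.1, -0.0] w 0.0076 g 40.0 q [-0.89, 0.55, 1.69, 0.0, 0.91, -0.89]
460 247 [ 0.522  -0.3491  0.1258]
500 246 [ 0.5444 -0.3493  0.1236]
plate end [ 0.4302 -0.3318  0.1591] tip [array([ 0.4664, -0.3481,  0.131 ])]
```

>>> servo_tool(rows=[1, 0.0008, 0.008, 0.0005, 0, 1, 0, 0.01, 0.0005, 0, 1, 0, 0.01, 0, 0, 1, 0, 0.01, 0, 0, 1, 0, 0.008, 0.0008, 0])

```text
time: 17.47
position: [0.4788, -0.351, 0.1387]
tool_rot: [0.707, 0.707, 0.0, 0.001]
ft_force: [0.0, -0.6, -2.7]
grip_width: 0.0078
grip_force: 40.0
```

>>> servo_tool(rows=[1, 0, 0.004, 0.0004, 0, 1, 0, 0, 0, 0, 1, 0, 0, 0, 0])

```text
time: 17.72
position: [0.4809, -0.3504, 0.1378]
tool_rot: [0.707, 0.708, -0.0, -0.0]
ft_force: [-0.7, 0.9, -2.1]
grip_width: 0.0075
grip_force: 40.0
```

Run:
```python
from h import *
for i in range(2): st(); p=robot.camera('scene')
x=cv2.resize(p['pixels'][100:260,250:450],None,fx=4,fy=3.7,interpolation=2); cv2.imwrite('pics/s8.png',x[:,:,::-1])
```

```text
t 17.72 p [0.4809, -0.3504, 0.1378] psi 90.06 tz [-0.001, 0.0, -1.0] F [-0.66, 0.88, -2.09] M [-0.01, -0.07, 0.02] w 0.0075 g 40.0 q [-0.82, 0.59, 1.59, -0.0, 0.96, -0.82]
t 17.77 p [0.4805, -0.3504, 0.1379] psi 90.03 tz [-0.001, 0.001, -1.0] F [-0.02, 0.92, -1.21] M [0.0, -0.08, -0.05] w 0.0077 g 40.0 q [-0.82, 0.59, 1.59, -0.0, 0.96, -0.82]
```

>>> servo_tool(rows=[1, 0, 0.006, 0.0006, 0, 1, 0, 0.008, 0.0008, 0, 1, 0, 0.008, 0.0008, 0, 1, 0, 0.008, 0.0008, 0, 1, 0, 0.006, 0.0006, 0])

```text
time: 18.23
position: [0.5182, -0.3509, 0.1345]
tool_rot: [0.707, 0.707, 0.0, 0.0]
ft_force: [0.5, -0.3, -1.8]
grip_width: 0.0079
grip_force: 40.0
```

>>> servo_tool(rows=[1, 0, 0, 0, 0, 1, 0, 0, 0.001, 0, 1, 0, 0, 0.001, 0, 1, 0, 0, 0.001, 0, 1, 0, 0, 0, 0])

```text
time: 18.65
position: [0.5164, -0.3506, 0.1314]
tool_rot: [0.707, 0.707, 0.0, -0.0]
ft_force: [-0.0, 0.1, -1.6]
grip_width: 0.0078
grip_force: 40.0
```

Run:
```python
from h import *
for i in range(2): st(); p=robot.camera('scene')
x=cv2.resize(p['pixels'][100:260,250:450],None,fx=4,fy=3.7,interpolation=2); cv2.imwrite('pics/s8.png',x[:,:,::-1])
```

```text
t 18.65 p [0.5164, -0.3506, 0.1314] psi 90.0 tz [-0.0, 0.001, -1.0] F [-0.02, 0.1, -1.63] M [0.01, -0.09, -0.02] w 0.0078 g 40.0 q [-0.78, 0.64, 1.51, 0.0, 0.99, -0.78]
t 18.7 p [0.5165, -0.3507, 0.1315] psi 90.0 tz [-0.0, 0.0, -1.0] F [0.18, -0.94, -2.7] M [0.03, -0.12, -0.05] w 0.0074 g 40.0 q [-0.78, 0.64, 1.51, 0.0, 0.99, -0.78]
```

>>> servo_tool(rows=[1, 0, 0, 0.0008, 0, 1, 0, 0, 0.0007, 0, 1, 0, 0, 0, 0, 1, 0, 0, 0, 0])

```text
time: 19.08
position: [0.5167, -0.3509, 0.1309]
tool_rot: [0.707, 0.707, -0.0, 0.0]
ft_force: [-1.8, 1.1, 6.1]
grip_width: 0.0079
grip_force: 40.0
```

Run:
```python
from h import *
for i in range(3): st(); p=robot.camera('scene')
```

```text
t 19.08 p [0.5167, -0.3509, 0.1309] psi 90.02 tz [-0.0, -0.0, -1.0] F [-1.81, 1.08, 6.09] M [0.22, 0.3, -0.01] w 0.0079 g 40.0 q [-0.78, 0.64, 1.51, -0.0, 0.99, -0.78]
t 19.13 p [0.5167, -0.3509, 0.1309] psi 90.02 tz [0.0, -0.0, -1.0] F [-1.94, 1.55, 6.11] M [0.25, 0.32, 0.02] w 0.0076 g 40.0 q [-0.78, 0.64, 1.51, -0.0, 0.99, -0.78]
t 19.18 p [0.5167, -0.3509, 0.1309] psi 90.02 tz [-0.0, -0.0, -1.0] F [-2.81, 0.56, 6.0] M [0.16, 0.36, 0.0] w 0.0078 g 40.0 q [-0.78, 0.64, 1.51, -0.0, 0.99, -0.78]
```

>>> servo_tool(rows=[0.85, 0, 0, -0.0008, 0, 0.7, 0, 0, 0, 0, 0.6, 0, 0, 0, 0, 0.5, 0, 0, 0, 0, 0.5, 0, 0, 0, 0])

```text
time: 19.65
position: [0.5175, -0.3511, 0.1309]
tool_rot: [0.707, 0.707, 0.0, 0.001]
ft_force: [0.5, -0.5, 0.9]
grip_width: 0.0201
grip_force: 0.5
```

>>> servo_tool(rows=[0.5, 0, 0, 0, 0, 0.5, 0, 0, -0.008, 0, 0.5, 0, 0, -0.012, 0, 0.5, 0, 0, -0.012, 0, 0.5, 0, 0, -0.012, 0])

```text
time: 20.07
position: [0.517, -0.3509, 0.1765]
tool_rot: [0.707, 0.707, -0.0, 0.0]
ft_force: [-0.4, -0.8, 0.1]
grip_width: 0.022
grip_force: 0.0
```

>>> servo_tool(rows=[1, 0, -0.01, -0.005, 0, 1, 0, -0.01, 0, 0, 1, 0, -0.01, 0, 0, 1, 0, -0.005, 0, 0, 1, 0, 0, 0, 0])

```text
time: 20.48
position: [0.4796, -0.3501, 0.1793]
tool_rot: [0.708, 0.707, -0.0, -0.001]
ft_force: [0.4, -0.5, 0.8]
grip_width: 0.0021
grip_force: 0.0
```

>>> servo_tool(rows=[1, 0, 0, 0, 0, 1, 0, 0, 0, 0, 1, 0, 0, 0, 0, 1, 0, 0, 0, 0, 1, 0, 0, 0, 0])

```text
time: 20.9
position: [0.4821, -0.3507, 0.1796]
tool_rot: [0.707, 0.707, 0.0, -0.0]
ft_force: [0.7, -1.0, -0.1]
grip_width: 0.0004
grip_force: 0.0
```

Run:
```python
from h import *
st(); p=robot.camera('scene'); save(p,'s9'); a=p['pixels'][110:260,250:410]
p=wrist(); save(p,'w9')
print([(round(a['score'],2),np.round(a['at'],4).tolist()) for a in robot.place_of(p,'carrier_b')])
cv2.imwrite('pics/v9.png',np.hstack([cv2.resize(a,(400,375)),cv2.resize(p['pixels'],(400,375))])[:,:,::-1])
```

```text
t 20.9 p [0.4821, -0.3507, 0.1796] psi 90.04 tz [-0.0, 0.0, -1.0] F [0.7, -0.98, -0.14] M [-0.04, -0.13, 0.01] w 0.0004 g 0.0 q [-0.82, 0.54, 1.55, 0.0, 1.05, -0.82]
[(0.88, [0.5162, -0.3832, 0.041])]
```

View pics/v9.png

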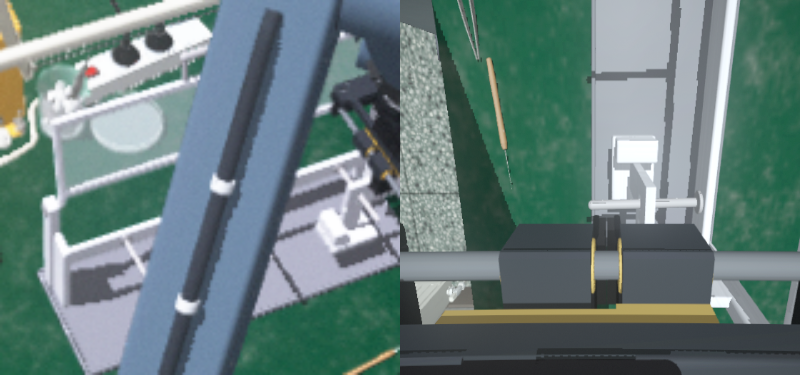

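>>> servo_tool(rows=[1, 0, 0, 0.012, 0, 1, 0, 0, 0.012, 0, 1, 0, 0, 0.011, 0, 1, 0, 0, 0.006, 0, 1, 0, 0, 0, 0])

```text
time: 21.47
position: [0.481, -0.3499, 0.1371]
tool_rot: [0.707, 0.707, 0.0, -0.002]
ft_force: [-0.1, -0.1, -0.1]
grip_width: 0.0002
grip_force: 0.0
```

>>> servo_tool(rows=[1, 0, 0.006, 0, 0, 1, 0, 0.005, 0, 0, 1, 0, 0.003, 0, 0, 1, 0, 0.003, 0, 0, 1, 0, 0.003, 0, 0])

```text
time: 21.88
position: [0.5025, -0.3509, 0.1393]
tool_rot: [0.707, 0.707, -0.0, 0.001]
ft_force: [-0.2, -0.7, 0.2]
grip_width: 0.0002
grip_force: 0.0
```

>>> servo_tool(rows=[1, 0, 0.003, 0, 0, 1, 0, 0.003, 0, 0, 1, 0, 0.003, 0, 0, 1, 0, 0.002, 0, 0, 1, 0, 0, 0, 0])

```text
time: 22.3
position: [0.5132, -0.3507, 0.1387]
tool_rot: [0.707, 0.707, 0.0, 0.0]
ft_force: [-1.1, -0.6, -1.2]
grip_width: 0.0003
grip_force: 0.3
```

Run:
```python
from h import *
st(); p=wrist()
print([(round(a['score'],2),np.round(a['at'],4).tolist()) for a in robot.place_of(p,'carrier_b')])
```

```text
t 22.3 p [0.5132, -0.3507, 0.1387] psi 90.03 tz [0.0, 0.0, -1.0] F [-1.1, -0.64, -1.23] M [-0.06, 0.03, -0.03] w 0.0003 g 0.3 q [-0.78, 0.62, 1.52, 0.0, 1.0, -0.78]
[(0.69, [0.5234, -0.3827, 0.0404])]
```

>>> servo_tool(rows=[1, 0, -0.006, 0, 0, 1, 0, -0.012, 0, 0, 1, 0, -0.012, -0.01, 0, 1, 0, 0, -0.02, 0, 1, 0, 0, -0.02, 0])

```text
time: 22.82
position: [0.481, -0.3503, 0.1892]
tool_rot: [0.707, 0.707, 0.0, -0.001]
ft_force: [0.8, 0.4, 0.3]
grip_width: 0.0006
grip_force: 0.0
```

>>> servo_tool(rows=[1, 0, 0, 0, 0, 1, 0, 0, 0, 0, 1, 0, 0, 0, 0, 1, 0, 0, 0, 0, 1, 0, 0, 0, 0])

```text
time: 23.23
position: [0.4822, -0.3502, 0.1878]
tool_rot: [0.707, 0.707, 0.0, -0.001]
ft_force: [0.6, 0.3, -0.8]
grip_width: 0.0008
grip_force: 0.0
```

Run:
```python
from h import *
st(); p=wrist(); save(p,'w10')
print([(round(a['score'],2),np.round(a['at'],4).tolist()) for a in robot.place_of(p,'carrier_b')])
p=robot.camera('top'); print([(round(a['score'],2),np.round(a['at'],4).tolist()) for a in robot.place_of(p,'carrier_b')])
```

```text
t 23.23 p [0.4822, -0.3502, 0.1878] psi 90.02 tz [-0.001, 0.002, -1.0] F [0.58, 0.27, -0.84] M [0.01, -0.07, 0.0] w 0.0008 g 0.0 q [-0.82, 0.53, 1.54, 0.0, 1.07, -0.82]
[]
[(0.95, [0.6054, 0.2511, -0.0016]), (0.92, [0.5201, -0.3809, 0.043]), (0.59, [0.5012, 0.3974, -0.0019])]
```

```bash
cat >> h.py <<'E'
def fith(ps,k,c,th,z=.042):
    regs=[];use=[]
    for p in ps:
        u=proj(p,[*c,z+.05])[0]; g=[r['region'].astype(float) for r in robot.outline_of(p,'carrier_'+k)]
        g=[r for r in g if iou(p,M[k],(*c,z,th),r)>.2]
        if g: regs.append(max(g,key=lambda r:iou(p,M[k],(*c,z,th),r)));use.append(p)
    f=lambda v:-sum(iou(p,M[k],(v[0],v[1],z,v[2]),r) for p,r in zip(use,regs))/max(1,len(use))
    s=minimize(f,(*c,th),method='Nelder-Mead',options=dict(initial_simplex=[(*c,th),(c[0]+.006,c[1],th),(c[0],c[1]+.006,th),(*c,th+.1)],maxiter=90)); return s.x.round(4),round(-s.fun,3),len(use)
E
python3 - <<'E'
from h import *
a=wrist();b=robot.camera('top')
for ps in ([a],[b]): print(fith(ps,'b',(.525,-.382),3.14))
E
```

```text
(array([ 0.5249, -0.381 ,  3.2013]), np.float64(0.619), 1)
(array([ 0.5269, -0.3817,  3.2083]), np.float64(0.683), 1)
```

View pics/w10.png

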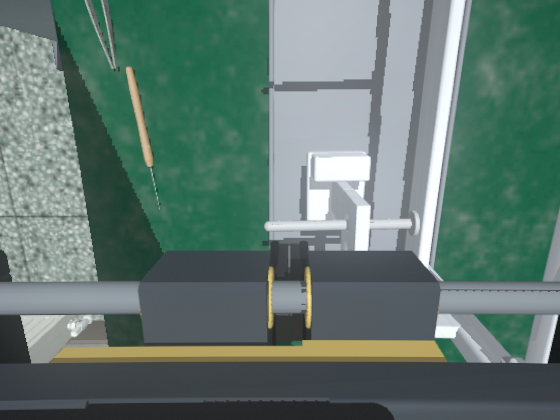

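>>> servo_tool(rows=[0.5, 0.02, 0, -0.005, 0, 0.3, 0.034, 0, -0.005, 0, 0, 0.034, 0, -0.005, 0, 0, 0.034, 0, -0.002, 0, 0, 0.034, 0, 0, 0])

```text
time: 24.05
position: [0.4826, -0.1927, 0.2067]
tool_rot: [0.707, 0.707, 0.0, 0.0]
ft_force: [0.6, 0.3, 1.5]
grip_width: 0.0258
grip_force: 0.0
```

>>> servo_tool(rows=[0, 0.034, 0, 0, 0, 0, 0.034, 0, 0, 0, 0, 0.034, 0, 0, 0, 0, 0.034, 0, 0, 0, 0, 0.034, 0, 0, 0])

```text
time: 24.47
position: [0.4819, -0.0223, 0.2063]
tool_rot: [0.707, 0.707, 0.0, -0.0]
ft_force: [0.7, 0.7, 0.8]
grip_width: 0.043
grip_force: 0.0
```

>>> servo_tool(rows=[0, 0.034, 0.004, 0, 0, 0, 0.034, 0.004, 0, 0, 0, 0.034, 0.004, 0, 0, 0, 0.034, 0.004, 0, 0, 0, 0.034, 0.004, 0, 0])

```text
time: 24.88
position: [0.5017, 0.1476, 0.2063]
tool_rot: [0.707, 0.707, 0.0, -0.0]
ft_force: [0.3, -0.6, 0.0]
grip_width: 0.0436
grip_force: 0.0
```

>>> servo_tool(rows=[0, 0.034, 0.004, 0, 0, 0, 0.034, 0.004, 0, 0, 0, 0.034, 0.004, 0, 0, 0, 0.034, 0.004, 0, 0, 0, 0.034, 0.004, 0, 0])

```text
time: 25.3
position: [0.5214, 0.3175, 0.2062]
tool_rot: [0.707, 0.707, -0.0, -0.0]
ft_force: [1.1, 0.4, -0.3]
grip_width: 0.0436
grip_force: 0.0
```

>>> servo_tool(rows=[0, 0.034, 0, 0, -7, 0, 0, 0, 0, -7, 0, 0, 0, 0, -7, 0, 0, 0, 0, 0, 0, 0, 0, 0, 0])

```text
time: 25.72
position: [0.5216, 0.3497, 0.206]
tool_rot: [0.567, 0.824, -0.0, -0.0]
ft_force: [-0.4, 0.4, -0.5]
grip_width: 0.0437
grip_force: 0.0
```

>>> servo_tool(rows=[0, 0, 0, 0, 0, 0, 0, 0, 0, 0, 0, 0, 0, 0, 0])

```text
time: 25.97
position: [0.5227, 0.3488, 0.206]
tool_rot: [0.567, 0.824, 0.0, -0.0]
ft_force: [0.2, 0.7, -0.4]
grip_width: 0.0437
grip_force: 0.0
```

Run:
```python
from h import *
o=st(); p=wrist()
for k,c in (('a',(.5015,.400)),('c',(.6045,.252))):
    x,s,n=fith([p],k,c,.36,0); print(k,x,s,n)
    h=x[:2]+.01*np.array([-np.sin(x[2]),np.cos(x[2])]); print('hole',h.round(4),'psi',np.degrees(x[2])+90)
```

```text
t 25.97 p [0.5227, 0.3488, 0.206] psi 110.9 tz [0.0, 0.0, -1.0] F [0.18, 0.7, -0.4] M [0.04, -0.09, 0.02] w 0.0437 g 0.0 q [0.41, 0.55, 1.44, 0.0, 1.15, 0.05]
a [0.5008 0.3998 0.3901] 0.97 1
hole [0.497 0.409] psi 112.35108358805341
c [0.6018 0.2515 0.3516] 0.415 1
hole [0.5984 0.2609] psi 110.14519607679975
```

>>> servo_tool(rows=[0, 0, 0, 0, -1.4, 0, 0.022, -0.0003, 0, 0, 0, 0.022, -0.0003, 0, 0, 0, 0.0215, -0.0003, 0, 0, 0, 0, 0, 0.02, 0])

```text
time: 26.53
position: [0.4978, 0.4144, 0.1897]
tool_rot: [0.555, 0.832, 0.005, 0.001]
ft_force: [0.4, -0.6, 1.1]
grip_width: 0.0439
grip_force: 0.0
```

>>> servo_tool(rows=[0, 0, 0, 0.025, 0, 0, 0, 0, 0.025, 0, 0, 0, 0, 0.025, 0, 0.2, 0, 0, 0.015, 0, 0.2, 0, 0, 0.0075, 0])

```text
time: 26.95
position: [0.4953, 0.4085, 0.0856]
tool_rot: [0.556, 0.831, -0.002, -0.001]
ft_force: [0.1, -0.5, -0.2]
grip_width: 0.0376
grip_force: 0.0
```

>>> servo_tool(rows=[0.2, 0, 0, 0, 0, 0.4, 0, 0, 0, 0, 0.6, 0, 0, 0, 0, 0.8, 0, 0, 0, 0, 1, 0, 0, 0, 0], newtons=40)

```text
time: 27.37
position: [0.4976, 0.4099, 0.0898]
tool_rot: [0.556, 0.831, 0.001, 0.001]
ft_force: [0.1, -0.3, 0.2]
grip_width: 0.0158
grip_force: 0.0
```

>>> servo_tool(rows=[1, 0, 0, 0, 0, 1, 0, 0, 0, 0, 1, 0, 0, 0, 0, 1, 0, 0, 0, 0, 1, 0, 0, 0, 0])

```text
time: 27.78
position: [0.4975, 0.4098, 0.0893]
tool_rot: [0.556, 0.831, 0.001, 0.0]
ft_force: [0.1, -0.2, 4.2]
grip_width: 0.0076
grip_force: 40.0
```

Run:
```python
from h import *
st()
```

```text
t 27.78 p [0.4975, 0.4098, 0.0893] psi 112.42 tz [0.002, 0.001, -1.0] F [0.05, -0.17, 4.21] M [-0.01, -0.15, 0.03] w 0.0076 g 40.0 q [0.52, 0.72, 1.49, -0.0, 0.94, 0.12]
```

>>> servo_tool(rows=[1, 0, 0, -0.01, 0, 1, 0, 0, -0.02, 0, 1, 0, 0, -0.025, 0, 1, 0, 0, -0.025, 0, 1, 0, 0, -0.02, 0])

```text
time: 28.2
position: [0.496, 0.4091, 0.1892]
tool_rot: [0.556, 0.831, -0.001, -0.0]
ft_force: [0.0, 0.8, -2.5]
grip_width: 0.0074
grip_force: 40.0
```

>>> servo_tool(rows=[1, 0, 0, 0, 5.6, 1, 0, 0, 0, 5.6, 1, 0, 0, 0, 5.6, 1, 0, 0, 0, 5.6, 1, 0, 0, 0, 0])

```text
time: 28.62
position: [0.4956, 0.4089, 0.1875]
tool_rot: [0.708, 0.707, -0.002, -0.0]
ft_force: [0.2, 0.8, -3.6]
grip_width: 0.0077
grip_force: 40.0
```

>>> servo_tool(rows=[1, -0.0155, -0.0135, 0, 0, 1, -0.031, -0.0135, 0, 0, 1, -0.031, -0.0135, 0, 0, 1, -0.031, -0.0135, 0, 0, 1, -0.031, -0.0135, 0, 0])

```text
time: 29.03
position: [0.4276, 0.2686, 0.1879]
tool_rot: [0.706, 0.709, -0.001, -0.0]
ft_force: [1.5, -0.4, -2.6]
grip_width: 0.0075
grip_force: 40.0
```

>>> servo_tool(rows=[1, -0.031, 0, 0, 0, 1, -0.031, 0, 0, 0, 1, -0.031, 0, 0, 0, 1, -0.031, 0, 0, 0, 1, -0.031, 0, 0, 0])

```text
time: 29.45
position: [0.4285, 0.1136, 0.1883]
tool_rot: [0.706, 0.708, -0.0, -0.0]
ft_force: [0.1, -0.1, -3.5]
grip_width: 0.0078
grip_force: 40.0
```

>>> servo_tool(rows=[1, -0.031, 0, 0, 0, 1, -0.031, 0, 0, 0, 1, -0.031, 0, 0, 0, 1, -0.031, 0, 0, 0, 1, -0.031, 0, 0, 0])

```text
time: 29.87
position: [0.4286, -0.0413, 0.1883]
tool_rot: [0.706, 0.708, -0.0, -0.001]
ft_force: [0.8, 0.4, -3.2]
grip_width: 0.0078
grip_force: 40.0
```

>>> servo_tool(rows=[1, -0.031, 0, 0, 0, 1, -0.031, 0, 0, 0, 1, -0.031, 0, 0, 0, 1, -0.031, 0, 0, 0, 1, -0.0155, 0, 0, 0])

```text
time: 30.28
position: [0.4299, -0.1833, 0.1885]
tool_rot: [0.707, 0.707, -0.0, 0.001]
ft_force: [-0.5, 0.3, -2.8]
grip_width: 0.0074
grip_force: 40.0
```

>>> servo_tool(rows=[1, 0, 0, 0.012, 0, 1, 0, 0, 0.012, 0, 1, 0, 0, 0.012, 0, 1, 0, 0, 0.012, 0, 1, 0, 0, 0.001, 0])

```text
time: 30.7
position: [0.4278, -0.1785, 0.1376]
tool_rot: [0.706, 0.708, -0.0, -0.003]
ft_force: [-0.5, 0.6, -2.9]
grip_width: 0.0077
grip_force: 40.0
```

>>> servo_tool(rows=[1, 0, 0, 0, 0, 1, 0, 0, 0, 0, 1, 0, 0, 0, 0, 1, 0, 0, 0, 0, 1, 0, 0, 0, 0])

```text
time: 31.12
position: [0.4298, -0.1797, 0.1399]
tool_rot: [0.707, 0.707, 0.0, 0.001]
ft_force: [0.2, -0.9, -3.9]
grip_width: 0.0077
grip_force: 40.0
```

```bash
cat >> h.py <<'E'
def align(end):
    "measure peg axis y and held plate end, wrist view; end=mm from hole to plate +x end"
    o=st(); p=wrist(); g=cv2.cvtColor(p['pixels'],cv2.COLOR_RGB2GRAY).astype(float); P=np.array(o['position'])
    for c in (420,440,470,490,510):
        col=g[225:280,c]*3; m=np.where(col>590)[0]
        if len(m):
            r=225+m.mean(); b=back(p,(c,r),.127); b=back(p,(c,r),.131-.105*(b[0]-.471)); print(c,r,len(m),b.round(4))
    cx=proj(p,P+[0,.015,.018])[0][0]; print('cx',cx,[int(v) for v in g[215:265,int(cx)]])
    for r in (230,240,250): print(r,(back(p,(cx,r),P[2]+.018)[1]-P[1])*1000)
    return p
E
python3 - <<'E'
from h import *
p=align(40); save(p,'w11')
E
```

```text
t 31.12 p [0.4298, -0.1797, 0.1399] psi 90.04 tz [0.001, -0.001, -1.0] F [0.25, -0.9, -3.85] M [-0.03, -0.16, 0.0] w 0.0077 g 40.0 q [-0.64, 0.45, 1.91, 0.0, 0.78, -0.64]
470 277.25 4 [ 0.5287 -0.195   0.1251]
490 276.5 6 [ 0.5402 -0.1951  0.1239]
510 276.5 6 [ 0.5518 -0.1956  0.1228]
cx 290.660628499799 [254, 254, 254, 254, 254, 254, 254, 254, 254, 254, 254, 254, 254, 254, 254, 254, 254, 254, 254, 254, 254, 254, 254, 254, 254, 253, 253, 253, 253, 253, 253, 253, 253, 253, 253, 253, 253, 253, 253, 253, 253, 253, 253, 253, 252, 253, 252, 253, 252, 252]
230 23.988648037483934
240 19.365327166460748
250 14.666116498638221
```

View pics/w11.png

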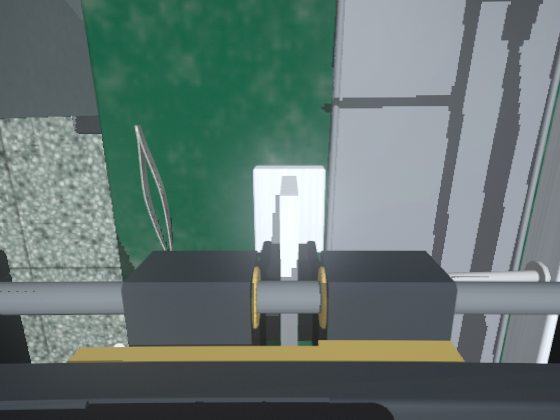

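>>> servo_tool(rows=[1, -0.005, 0, 0, 0, 1, -0.0058, 0, 0, 0, 1, -0.005, 0, 0, 0, 1, 0, 0, 0, 0, 1, 0, 0, 0, 0])

```text
time: 31.58
position: [0.4296, -0.196, 0.1393]
tool_rot: [0.707, 0.707, 0.0, 0.0]
ft_force: [0.6, -0.4, -3.5]
grip_width: 0.0076
grip_force: 40.0
```

>>> servo_tool(rows=[1, 0, 0, 0, 0, 1, 0, 0, 0, 0, 1, 0, 0, 0, 0])

```text
time: 31.83
position: [0.4294, -0.1951, 0.1393]
tool_rot: [0.707, 0.707, 0.0, -0.0]
ft_force: [0.1, -0.2, -2.1]
grip_width: 0.0074
grip_force: 40.0
```

Run:
```python
from h import *
o=st(); p=wrist(); P=np.array(o['position']); g=cv2.cvtColor(p['pixels'],cv2.COLOR_RGB2GRAY)
for c in (285,289,293): print([int(v) for v in g[165:210,c]])
for r in (190,195,200): print(r,(back(p,(289,r),P[2]+.0177)[1]-P[1])*1000)
for c in (420,440,460,480,500): 
    print(c,[int(v) for v in g[236:262,c]])
for r in (245,250): 
    b=back(p,(470,r),.127); print(r,back(p,(470,r),.131-.105*(b[0]-.471)).round(4))
```

```text
t 31.83 p [0.4294, -0.1951, 0.1393] psi 90.02 tz [-0.0, 0.0, -1.0] F [0.07, -0.21, -2.07] M [-0.0, -0.09, -0.06] w 0.0074 g 40.0 q [-0.66, 0.46, 1.89, 0.0, 0.79, -0.66]
[161, 201, 205, 222, 251, 254, 254, 254, 254, 254, 248, 204, 203, 204, 205, 206, 206, 204, 204, 204, 206, 204, 203, 206, 205, 204, 205, 205, 206, 206, 222, 253, 253, 253, 253, 253, 253, 253, 253, 253, 253, 253, 253, 253, 253]
[161, 203, 207, 218, 246, 250, 250, 251, 251, 251, 244, 204, 203, 204, 206, 206, 205, 205, 203, 205, 206, 203, 204, 206, 204, 204, 205, 206, 207, 208, 224, 254, 254, 254, 254, 254, 254, 254, 254, 254, 254, 254, 254, 254, 254]
[162, 204, 206, 218, 248, 253, 253, 253, 253, 253, 246, 204, 204, 205, 206, 206, 204, 204, 205, 206, 204, 204, 206, 205, 204, 205, 206, 206, 208, 208, 223, 253, 253, 253, 253, 253, 253, 253, 253, 253, 253, 253, 253, 253, 253]
190 41.650662585260875
195 39.48851131672804
200 37.30884590867062
420 [168, 168, 167, 168, 168, 168, 167, 167, 168, 167, 167, 166, 147, 175, 165, 65, 67, 66, 67, 66, 66, 65, 65, 65, 65, 66]
440 [93, 95, 94, 93, 93, 93, 93, 92, 94, 93, 93, 98, 169, 189, 201, 209, 214, 217, 218, 215, 212, 210, 202, 186, 162, 96]
460 [167, 167, 167, 167, 166, 167, 166, 167, 167, 166, 166, 151, 178, 196, 206, 122, 214, 217, 216, 214, 211, 206, 194, 173, 147, 164]
480 [91, 91, 91, 91, 91, 90, 91, 91, 90, 92, 90, 162, 187, 201, 208, 134, 211, 217, 215, 213, 208, 200, 183, 161, 106, 90]
500 [165, 166, 165, 165, 165, 165, 166, 166, 165, 165, 153, 177, 195, 205, 211, 215, 216, 215, 212, 209, 204, 192, 169, 154, 162, 166]
245 [ 0.525  -0.191   0.1254]
250 [ 0.5254 -0.1939  0.1254]
```

>>> servo_tool(rows=[1, 0, 0.008, -0.001, 0, 1, 0, 0.01, 0, 0, 1, 0, 0.01, 0, 0, 1, 0, 0.01, 0, 0, 1, 0, 0.008, 0.0008, 0])

```text
time: 32.3
position: [0.4776, -0.1957, 0.1397]
tool_rot: [0.707, 0.707, 0.0, 0.001]
ft_force: [0.1, -0.2, -1.8]
grip_width: 0.008
grip_force: 40.0
```

>>> servo_tool(rows=[1, 0, 0.004, 0.0004, 0, 1, 0, 0, 0, 0, 1, 0, 0.006, 0.0006, 0, 1, 0, 0.008, 0.0008, 0, 1, 0, 0.008, 0.0008, 0])

```text
time: 32.72
position: [0.5019, -0.1953, 0.1369]
tool_rot: [0.707, 0.707, 0.0, -0.0]
ft_force: [-0.5, -0.4, -3.7]
grip_width: 0.0075
grip_force: 40.0
```

>>> servo_tool(rows=[1, 0, 0.008, 0.0008, 0, 1, 0, 0.0075, 0.0007, 0, 1, 0, 0, 0, 0, 1, 0, 0, 0.001, 0, 1, 0, 0, 0, 0])

```text
time: 33.13
position: [0.5165, -0.195, 0.1341]
tool_rot: [0.707, 0.707, -0.0, -0.001]
ft_force: [-0.9, 0.6, -2.9]
grip_width: 0.0078
grip_force: 40.0
```

>>> servo_tool(rows=[1, 0, 0, 0.001, 0, 1, 0, 0, 0.001, 0, 1, 0, 0, 0, 0, 1, 0, 0, 0, 0, 1, 0, 0, 0, 0])

```text
time: 33.55
position: [0.5168, -0.1954, 0.1325]
tool_rot: [0.707, 0.707, -0.0, -0.0]
ft_force: [0.5, -0.2, -2.1]
grip_width: 0.0074
grip_force: 40.0
```

Run:
```python
from h import *
st()
```

```text
t 33.55 p [0.5168, -0.1954, 0.1325] psi 90.01 tz [-0.0, 0.0, -1.0] F [0.49, -0.19, -2.11] M [0.0, -0.09, 0.03] w 0.0074 g 40.0 q [-0.56, 0.55, 1.7, -0.0, 0.89, -0.56]
```

>>> servo_tool(rows=[1, 0, 0, 0.0006, 0, 1, 0, 0, 0.0006, 0, 1, 0, 0, 0, 0, 1, 0, 0, 0, 0])

```text
time: 33.88
position: [0.517, -0.1954, 0.132]
tool_rot: [0.707, 0.707, -0.0, 0.0]
ft_force: [-1.8, 0.2, 5.3]
grip_width: 0.0076
grip_force: 40.0
```

Resting on the peg; release, rise, back off and push as before.

>>> servo_tool(rows=[0.85, 0, 0, -0.0008, 0, 0.7, 0, 0, 0, 0, 0.6, 0, 0, 0, 0, 0.5, 0, 0, 0, 0, 0.5, 0, 0, 0, 0])

```text
time: 34.3
position: [0.5172, -0.1955, 0.1319]
tool_rot: [0.707, 0.707, 0.0, 0.0]
ft_force: [-0.7, 0.3, 0.6]
grip_width: 0.0202
grip_force: 0.0
```

>>> servo_tool(rows=[0.5, 0, 0, 0, 0, 0.5, 0, 0, -0.008, 0, 0.5, 0, 0, -0.012, 0, 0.5, 0, 0, -0.012, 0, 0.5, 0, 0, -0.012, 0])

```text
time: 34.72
position: [0.517, -0.1954, 0.177]
tool_rot: [0.707, 0.707, 0.0, 0.0]
ft_force: [0.5, 0.0, 0.6]
grip_width: 0.0218
grip_force: 0.0
```

>>> servo_tool(rows=[1, 0, -0.01, -0.004, 0, 1, 0, -0.01, 0, 0, 1, 0, -0.01, 0, 0, 1, 0, -0.005, 0, 0, 1, 0, 0, 0, 0])

```text
time: 35.13
position: [0.4795, -0.1946, 0.1794]
tool_rot: [0.707, 0.707, -0.0, -0.002]
ft_force: [0.1, -0.5, 0.9]
grip_width: 0.0019
grip_force: 0.0
```

>>> servo_tool(rows=[1, 0, 0, 0, 0, 1, 0, 0, 0, 0, 1, 0, 0, 0, 0, 1, 0, 0, 0, 0, 1, 0, 0, 0, 0])

```text
time: 35.55
position: [0.4823, -0.1954, 0.1799]
tool_rot: [0.707, 0.707, 0.0, 0.0]
ft_force: [0.5, 0.0, 0.4]
grip_width: 0.0005
grip_force: 0.0
```

>>> servo_tool(rows=[1, 0, 0, 0.012, 0, 1, 0, 0, 0.012, 0, 1, 0, 0, 0.011, 0, 1, 0, 0, 0.006, 0, 1, 0, 0, 0, 0])

```text
time: 35.97
position: [0.4813, -0.1948, 0.1378]
tool_rot: [0.707, 0.707, -0.0, -0.001]
ft_force: [-0.7, -0.8, 0.5]
grip_width: 0.0006
grip_force: 0.0
```

>>> servo_tool(rows=[1, 0, 0.006, 0, 0, 1, 0, 0.005, 0, 0, 1, 0, 0.003, 0, 0, 1, 0, 0.003, 0, 0, 1, 0, 0.003, 0, 0])

```text
time: 36.38
position: [0.5027, -0.1955, 0.1395]
tool_rot: [0.707, 0.707, 0.0, 0.001]
ft_force: [0.0, 0.0, 0.7]
grip_width: 0.0002
grip_force: 0.0
```

>>> servo_tool(rows=[1, 0, 0.003, 0, 0, 1, 0, 0.003, 0, 0, 1, 0, 0.003, 0, 0, 1, 0, 0.002, 0, 0, 1, 0, 0, 0, 0])

```text
time: 36.8
position: [0.5133, -0.1953, 0.1389]
tool_rot: [0.707, 0.707, 0.0, -0.0]
ft_force: [-1.1, 0.2, -1.0]
grip_width: 0.0007
grip_force: 0.4
```

>>> servo_tool(rows=[1, 0, -0.006, 0, 0, 1, 0, -0.012, 0, 0, 1, 0, -0.012, -0.01, 0, 1, 0, 0, -0.025, 0, 1, 0, 0, -0.025, 0])

```text
time: 37.22
position: [0.4812, -0.1947, 0.1987]
tool_rot: [0.707, 0.707, -0.0, -0.002]
ft_force: [0.3, -0.4, -0.4]
grip_width: 0.0004
grip_force: 0.0
```

>>> servo_tool(rows=[1, 0, 0, 0, 0, 1, 0, 0, 0, 0, 1, 0, 0, 0, 0])

```text
time: 37.47
position: [0.4825, -0.1951, 0.1987]
tool_rot: [0.707, 0.707, 0.0, -0.0]
ft_force: [-0.4, -0.6, -0.4]
grip_width: 0.0008
grip_force: 0.0
```

Run:
```python
from h import *
st(); p=wrist(); save(p,'w12'); t=robot.camera('top')
print([(round(a['score'],2),np.round(a['at'],4).tolist()) for a in robot.place_of(p,'carrier_a')])
print([(round(a['score'],2),np.round(a['at'],4).tolist()) for a in robot.place_of(t,'carrier_a')])
a=t['pixels'][160:280,180:480]; cv2.imwrite('pics/v12.png',np.vstack([cv2.resize(a,(700,280)),cv2.resize(p['pixels'][90:],(400,236))[:, :].repeat(1,0) if 0 else cv2.copyMakeBorder(cv2.resize(p['pixels'][60:300],(700,300)),0,0,0,0,0)])[:,:,::-1])
```

```text
t 37.47 p [0.4825, -0.1951, 0.1987] psi 90.01 tz [-0.0, 0.0, -1.0] F [-0.38, -0.58, -0.35] M [-0.05, -0.1, -0.04] w 0.0008 g 0.0 q [-0.6, 0.42, 1.72, 0.0, 1.0, -0.6]
[(0.9, [0.522, -0.2084, 0.0393])]
[(0.79, [0.5226, -0.2061, 0.0431]), (0.7, [0.5229, -0.3799, 0.0404]), (0.56, [0.608, 0.2524, -0.0013])]
```

View pics/v12.png

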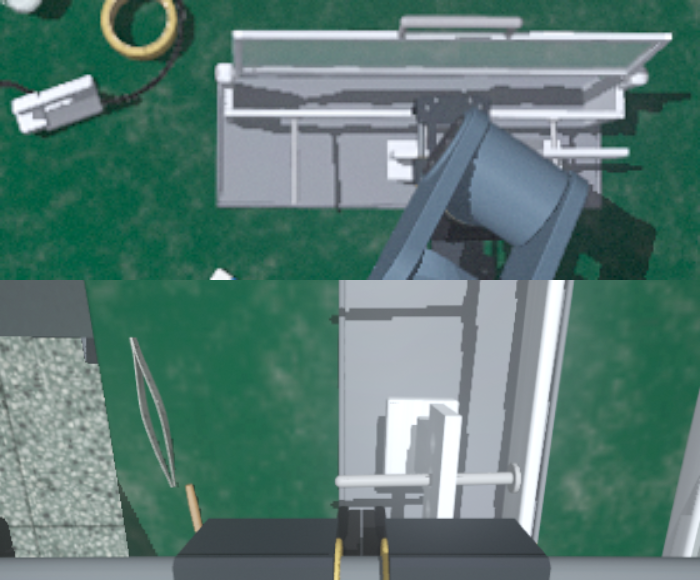

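>>> servo_tool(rows=[0.5, 0.031, 0, -0.006, 0, 0.3, 0.031, 0, 0, 0, 0, 0.031, 0, 0, 0, 0, 0.031, 0, 0, 0, 0, 0.031, 0, 0, 0])

```text
time: 38.08
position: [0.4824, -0.039, 0.2043]
tool_rot: [0.707, 0.707, -0.0, -0.001]
ft_force: [0.5, -0.4, -0.1]
grip_width: 0.0261
grip_force: 0.0
```

>>> servo_tool(rows=[0, 0.031, 0, 0, 0, 0, 0.031, 0, 0, 0, 0, 0.031, 0, 0, 0, 0, 0.031, 0, 0, 0, 0, 0.024, 0.028, 0, 0])

```text
time: 38.5
position: [0.504, 0.1102, 0.2035]
tool_rot: [0.706, 0.708, -0.004, -0.004]
ft_force: [0.5, -1.3, -0.3]
grip_width: 0.0432
grip_force: 0.0
```

>>> servo_tool(rows=[0, 0.024, 0.028, 0, 0, 0, 0.024, 0.028, 0, 0, 0, 0.024, 0.028, 0, 0, 0, 0.023, 0.027, 0, 0, 0, 0, 0, 0, -6.4])

```text
time: 38.92
position: [0.627, 0.207, 0.2039]
tool_rot: [0.665, 0.747, 0.003, 0.001]
ft_force: [0.8, -0.4, 0.5]
grip_width: 0.0433
grip_force: 0.0
```

>>> servo_tool(rows=[0, 0, 0, 0, -6.4, 0, 0, 0, 0, -6.4, 0, 0, 0, 0, 0, 0, 0, 0, 0, 0, 0, 0, 0, 0, 0])

```text
time: 39.33
position: [0.6216, 0.2026, 0.2044]
tool_rot: [0.58, 0.814, -0.0, -0.0]
ft_force: [-0.5, 0.5, 0.1]
grip_width: 0.0438
grip_force: 0.0
```

Run:
```python
from h import *
o=st(); p=wrist()
x,s,n=fith([p],'c',(.6035,.252),.335,0); print(x,s,n)
h=x[:2]+.01*np.array([-np.sin(x[2]),np.cos(x[2])]); print('hole',h.round(4),'psi',np.degrees(x[2])+90)
psi=x[2]+np.pi/2; d=h-np.array(o['position'])[:2]
print('tx,ty',d@[np.cos(psi),np.sin(psi)],d@[np.sin(psi),-np.cos(psi)])
```

```text
t 39.33 p [0.6216, 0.2026, 0.2044] psi 109.07 tz [-0.001, -0.0, -1.0] F [-0.54, 0.51, 0.06] M [0.0, -0.13, 0.04] w 0.0438 g 0.0 q [0.14, 0.59, 1.37, 0.0, 1.18, -0.19]
[0.6021 0.2525 0.3317] 0.964 1
hole [0.5988 0.262 ] psi 109.0050100644894
tx,ty 0.06355039538395628 -0.002165693235550016
```

>>> servo_tool(rows=[0, 0.021, -0.0007, 0, 0, 0, 0.021, -0.0007, 0, 0, 0, 0.0215, -0.0008, 0, 0, 0, 0, 0, 0.02, 0, 0, 0, 0, 0.025, 0])

```text
time: 39.85
position: [0.6003, 0.2638, 0.1624]
tool_rot: [0.579, 0.815, 0.003, 0.002]
ft_force: [1.0, 0.7, -0.6]
grip_width: 0.0441
grip_force: 0.0
```

>>> servo_tool(rows=[0, 0, 0, 0.025, 0, 0, 0, 0, 0.025, 0, 0.2, 0, 0, 0.015, 0, 0.2, 0, 0, 0.006, 0, 0.2, 0, 0, 0, 0])

```text
time: 40.27
position: [0.5978, 0.2615, 0.0874]
tool_rot: [0.58, 0.815, -0.001, -0.001]
ft_force: [-0.2, -0.4, 0.2]
grip_width: 0.0361
grip_force: 0.0
```

>>> servo_tool(rows=[0.2, 0, 0, 0, 0, 0.4, 0, 0, 0, 0, 0.6, 0, 0, 0, 0, 0.8, 0, 0, 0, 0, 1, 0, 0, 0, 0], newtons=45)

```text
time: 40.68
position: [0.5994, 0.2621, 0.0901]
tool_rot: [0.579, 0.815, 0.001, 0.001]
ft_force: [-0.4, 0.9, 0.3]
grip_width: 0.016
grip_force: 0.0
```

>>> servo_tool(rows=[1, 0, 0, 0, 0, 1, 0, 0, 0, 0, 1, 0, 0, 0, 0, 1, 0, 0, 0, 0, 1, 0, 0, 0, 0])

```text
time: 41.1
position: [0.5995, 0.2621, 0.0896]
tool_rot: [0.579, 0.815, 0.001, 0.0]
ft_force: [0.5, 0.2, 2.2]
grip_width: 0.0075
grip_force: 45.0
```

Run:
```python
from h import *
o=st(); psi=np.radians(109); d=np.array([.5988,.262])-np.array(o['position'])[:2]
print('hole tx',d@[np.cos(psi),np.sin(psi)])
```

```text
t 41.1 p [0.5995, 0.2621, 0.0896] psi 109.21 tz [0.002, 0.001, -1.0] F [0.5, 0.15, 2.17] M [0.17, -0.26, -0.01] w 0.0075 g 45.0 q [0.24, 0.73, 1.46, 0.0, 0.95, -0.09]
hole tx 0.00012153592968599027
```

>>> servo_tool(rows=[1, 0, 0, -0.01, 0, 1, 0, 0, -0.02, 0, 1, 0, 0, -0.025, 0, 1, 0, 0, -0.025, 0, 1, 0, 0, -0.02, 0])

```text
time: 41.52
position: [0.5978, 0.2616, 0.1897]
tool_rot: [0.579, 0.815, -0.001, -0.001]
ft_force: [1.3, -0.8, -4.5]
grip_width: 0.0078
grip_force: 45.0
```

>>> servo_tool(rows=[1, 0, 0, 0, 4.8, 1, 0, 0, 0, 4.8, 1, 0, 0, 0, 4.8, 1, 0, 0, 0, 4.8, 1, -0.01, -0.0285, 0, 0])

```text
time: 41.93
position: [0.5754, 0.2528, 0.1887]
tool_rot: [0.708, 0.706, 0.003, 0.002]
ft_force: [2.1, 0.4, -4.2]
grip_width: 0.0079
grip_force: 45.0
```

>>> servo_tool(rows=[1, -0.01, -0.0285, 0, 0, 1, -0.01, -0.0285, 0, 0, 1, -0.01, -0.0285, 0, 0, 1, -0.01, -0.0285, 0, 0, 1, -0.01, -0.0275, 0, 0])

```text
time: 42.35
position: [0.4256, 0.201, 0.1884]
tool_rot: [0.707, 0.707, -0.002, -0.001]
ft_force: [-0.2, -0.7, -4.6]
grip_width: 0.0079
grip_force: 45.0
```

>>> servo_tool(rows=[1, -0.03, 0, 0, 0, 1, -0.03, 0, 0, 0, 1, -0.03, 0, 0, 0, 1, -0.03, 0, 0, 0, 1, -0.03, 0, 0, 0])

```text
time: 42.77
position: [0.4273, 0.0509, 0.1888]
tool_rot: [0.707, 0.707, -0.001, -0.001]
ft_force: [0.9, -0.3, -4.9]
grip_width: 0.0076
grip_force: 45.0
```

>>> servo_tool(rows=[1, -0.03, 0, 0, 0, 1, -0.03, 0, 0, 0, 1, -0.02, 0, 0.01, 0, 1, -0.013, 0, 0.01, 0, 1, 0, 0, 0.01, 0])

```text
time: 43.18
position: [0.4289, -0.0437, 0.1588]
tool_rot: [0.708, 0.706, -0.0, 0.0]
ft_force: [-0.1, 0.0, -4.2]
grip_width: 0.0076
grip_force: 45.0
```

>>> servo_tool(rows=[1, 0, 0, 0.01, 0, 1, 0, 0, 0.009, 0, 1, 0, 0, 0, 0, 1, 0, 0, 0, 0, 1, 0, 0, 0, 0])

```text
time: 43.6
position: [0.4288, -0.041, 0.1403]
tool_rot: [0.707, 0.707, -0.0, -0.0]
ft_force: [0.4, 0.1, -4.9]
grip_width: 0.0075
grip_force: 45.0
```

>>> servo_tool(rows=[1, 0, 0, 0, 0, 1, 0, 0, 0, 0])

```text
time: 43.77
position: [0.4293, -0.0411, 0.1406]
tool_rot: [0.707, 0.707, 0.0, 0.0]
ft_force: [0.3, -1.4, -4.1]
grip_width: 0.0076
grip_force: 45.0
```

Run:
```python
from h import *
o=st(); p=wrist(); save(p,'w13'); P=np.array(o['position']); g=cv2.cvtColor(p['pixels'],cv2.COLOR_RGB2GRAY)
for c in (285,289,293): print([int(v) for v in g[165:210,c]])
for r in (195,200): print(r,(back(p,(289,r),P[2]+.0174)[1]-P[1])*1000)
for c in (440,460,480,500): 
    print(c,[int(v) for v in g[236:268,c]])
for r in (245,250,255): 
    b=back(p,(470,r),.127); print(r,back(p,(470,r),.131-.105*(b[0]-.471)).round(4))
```

```text
t 43.77 p [0.4293, -0.0411, 0.1406] psi 90.04 tz [0.001, -0.0, -1.0] F [0.3, -1.4, -4.11] M [-0.02, -0.14, -0.0] w 0.0076 g 45.0 q [-0.36, 0.41, 1.99, -0.0, 0.74, -0.36]
[249, 250, 250, 248, 246, 247, 248, 248, 247, 232, 204, 204, 203, 204, 205, 205, 204, 203, 204, 205, 202, 203, 204, 203, 202, 203, 204, 205, 209, 228, 251, 251, 250, 251, 251, 251, 251, 251, 251, 251, 251, 251, 251, 251, 251]
[249, 250, 250, 248, 245, 246, 247, 248, 247, 232, 204, 203, 203, 205, 205, 204, 203, 204, 205, 204, 203, 204, 204, 203, 203, 204, 205, 206, 210, 230, 253, 252, 253, 252, 253, 253, 252, 252, 253, 253, 253, 253, 253, 253, 253]
[249, 250, 251, 248, 246, 247, 247, 248, 247, 233, 204, 203, 205, 205, 205, 203, 204, 205, 205, 202, 204, 204, 203, 203, 204, 204, 206, 207, 211, 229, 251, 251, 251, 252, 252, 252, 252, 252, 252, 252, 252, 252, 252, 252, 252]
195 39.432178166454804
200 37.24795970466205
440 [92, 92, 92, 92, 91, 92, 91, 92, 93, 112, 176, 194, 204, 210, 214, 215, 213, 211, 209, 203, 191, 171, 109, 91, 91, 90, 90, 90, 90, 89, 75, 63]
460 [164, 164, 164, 164, 164, 164, 164, 164, 164, 160, 186, 199, 207, 211, 214, 215, 212, 210, 206, 196, 180, 158, 163, 163, 164, 164, 164, 164, 163, 163, 164, 164]
480 [90, 89, 89, 90, 90, 89, 89, 89, 111, 175, 194, 204, 209, 212, 214, 213, 210, 207, 202, 188, 166, 107, 89, 88, 88, 88, 89, 88, 88, 87, 87, 88]
500 [163, 163, 163, 163, 163, 163, 163, 163, 163, 185, 198, 206, 210, 214, 213, 211, 209, 203, 194, 177, 150, 159, 163, 162, 162, 162, 162, 163, 162, 162, 162, 162]
245 [ 0.5257 -0.0376  0.1253]
250 [ 0.5262 -0.0405  0.1253]
255 [ 0.5266 -0.0434  0.1253]
```

>>> servo_tool(rows=[1, 0, 0.008, 0, 0, 1, 0, 0.01, 0, 0, 1, 0, 0.01, 0, 0, 1, 0, 0.01, 0, 0, 1, 0, 0.008, 0.0008, 0])

```text
time: 44.23
position: [0.4774, -0.0414, 0.1395]
tool_rot: [0.707, 0.707, 0.001, 0.001]
ft_force: [-0.4, -0.3, -4.5]
grip_width: 0.0079
grip_force: 45.0
```

>>> servo_tool(rows=[1, 0, 0.004, 0.0004, 0, 1, 0, 0, 0, 0, 1, 0, 0.006, 0.0006, 0, 1, 0, 0.008, 0.0008, 0, 1, 0, 0.008, 0.0008, 0])

```text
time: 44.65
position: [0.5014, -0.0411, 0.1365]
tool_rot: [0.707, 0.707, -0.0, -0.0]
ft_force: [0.3, 0.8, -4.1]
grip_width: 0.0078
grip_force: 45.0
```

>>> servo_tool(rows=[1, 0, 0.008, 0.0008, 0, 1, 0, 0.0075, 0.0007, 0, 1, 0, 0, 0, 0, 1, 0, 0, 0.001, 0, 1, 0, 0, 0, 0])

```text
time: 45.07
position: [0.5157, -0.0409, 0.1338]
tool_rot: [0.707, 0.707, -0.0, -0.001]
ft_force: [-0.1, 0.3, -4.9]
grip_width: 0.0078
grip_force: 45.0
```

>>> servo_tool(rows=[1, 0, 0, 0.001, 0, 1, 0, 0, 0.001, 0, 1, 0, 0, 0, 0, 1, 0, 0, 0, 0, 1, 0, 0, 0, 0])

```text
time: 45.48
position: [0.5158, -0.0409, 0.1326]
tool_rot: [0.707, 0.707, -0.0, -0.0]
ft_force: [-2.5, 1.0, 4.7]
grip_width: 0.0082
grip_force: 45.0
```

>>> servo_tool(rows=[1, 0, 0, 0.0006, 0, 1, 0, 0, 0, 0, 1, 0, 0, 0, 0])

```text
time: 45.73
position: [0.5159, -0.0409, 0.1325]
tool_rot: [0.707, 0.707, -0.0, -0.0]
ft_force: [-3.9, 0.7, 9.0]
grip_width: 0.0074
grip_force: 45.0
```

Resting; release, rise, push back, then look.

>>> servo_tool(rows=[0.85, 0, 0, -0.0012, 0, 0.7, 0, 0, 0, 0, 0.6, 0, 0, 0, 0, 0.5, 0, 0, 0, 0, 0.5, 0, 0, 0, 0])

```text
time: 46.15
position: [0.5171, -0.0413, 0.1328]
tool_rot: [0.707, 0.707, 0.0, 0.0]
ft_force: [0.2, -0.2, 0.3]
grip_width: 0.0199
grip_force: 0.0
```

>>> servo_tool(rows=[0.5, 0, 0, 0, 0, 0.5, 0, 0, -0.008, 0, 0.5, 0, 0, -0.012, 0, 0.5, 0, 0, -0.012, 0, 0.5, 0, 0, -0.012, 0])

```text
time: 46.57
position: [0.5166, -0.0411, 0.1777]
tool_rot: [0.707, 0.707, 0.0, 0.0]
ft_force: [0.5, 0.3, -0.1]
grip_width: 0.0215
grip_force: 0.0
```

>>> servo_tool(rows=[1, 0, -0.01, -0.004, 0, 1, 0, -0.01, 0, 0, 1, 0, -0.01, 0, 0, 1, 0, -0.005, 0, 0, 1, 0, 0, 0, 0])

```text
time: 46.98
position: [0.4787, -0.0406, 0.1801]
tool_rot: [0.707, 0.707, -0.001, -0.002]
ft_force: [0.5, 0.1, -0.4]
grip_width: 0.0019
grip_force: 0.0
```

>>> servo_tool(rows=[1, 0, 0, 0, 0, 1, 0, 0, 0, 0, 1, 0, 0, 0, 0, 1, 0, 0, 0, 0, 1, 0, 0, 0, 0])

```text
time: 47.4
position: [0.4818, -0.0412, 0.1806]
tool_rot: [0.707, 0.707, 0.0, 0.0]
ft_force: [-0.3, -0.3, 0.8]
grip_width: 0.0003
grip_force: 0.0
```

>>> servo_tool(rows=[1, 0, 0, 0.012, 0, 1, 0, 0, 0.012, 0, 1, 0, 0, 0.011, 0, 1, 0, 0, 0.006, 0, 1, 0, 0, 0, 0])

```text
time: 47.82
position: [0.4807, -0.0409, 0.1386]
tool_rot: [0.707, 0.707, -0.001, -0.001]
ft_force: [-0.8, 0.1, -0.3]
grip_width: 0.0004
grip_force: 0.0
```

>>> servo_tool(rows=[1, 0, 0.006, 0, 0, 1, 0, 0.005, 0, 0, 1, 0, 0.003, 0, 0, 1, 0, 0.003, 0, 0, 1, 0, 0.003, 0, 0])

```text
time: 48.23
position: [0.5023, -0.0412, 0.1402]
tool_rot: [0.707, 0.707, 0.0, 0.001]
ft_force: [0.2, 1.7, -0.6]
grip_width: 0.0008
grip_force: 0.0
```

>>> servo_tool(rows=[1, 0, 0.003, 0, 0, 1, 0, 0.003, 0, 0, 1, 0, 0.003, 0, 0, 1, 0, 0.003, 0, 0, 1, 0, 0, 0, 0])

```text
time: 48.65
position: [0.5139, -0.0411, 0.1395]
tool_rot: [0.707, 0.707, 0.0, 0.0]
ft_force: [-1.8, 0.6, -0.8]
grip_width: 0.0002
grip_force: 0.7
```

>>> servo_tool(rows=[1, 0, -0.006, 0, 0, 1, 0, -0.012, 0, 0, 1, 0, -0.012, -0.01, 0, 1, 0, 0, -0.025, 0, 1, 0, 0, -0.025, 0])

```text
time: 49.07
position: [0.482, -0.0408, 0.1995]
tool_rot: [0.707, 0.707, -0.0, -0.001]
ft_force: [0.9, -0.8, 1.4]
grip_width: 0.0005
grip_force: 0.0
```

>>> servo_tool(rows=[0.3, 0, -0.03, -0.03, 0, 0.3, 0, -0.03, -0.03, 0, 0.3, 0, -0.02, -0.03, 0, 0.3, 0, 0, 0, 0, 0.3, 0, 0, 0, 0])

```text
time: 49.48
position: [0.405, -0.0415, 0.2906]
tool_rot: [0.707, 0.707, 0.001, 0.003]
ft_force: [0.3, -0.0, 0.7]
grip_width: 0.0255
grip_force: 0.0
```

Run:
```python
from h import *
st(); p=robot.camera('scene'); t=robot.camera('top'); w=wrist()
for n,q in (('t',t),('s',p),('w',w)): print(n,[(round(a['score'],2),np.round(a['at'],4).tolist()) for a in robot.place_of(q,'carrier_a')])
print([(a['at']) for a in robot.place_of(t,'cover_bar')])
a=cv2.resize(t['pixels'][170:260,260:470],(600,257),interpolation=2); b=cv2.resize(p['pixels'][120:270,250:430],(360,300),interpolation=2); c=cv2.resize(w['pixels'][:300],(400,300))
cv2.imwrite('pics/v14.png',np.vstack([cv2.copyMakeBorder(a,0,0,0,160,0),np.hstack([b,c])])[:,:,::-1])
```

```text
t 49.48 p [0.405, -0.0415, 0.2906] psi 89.98 tz [0.006, -0.002, -1.0] F [0.29, -0.04, 0.74] M [0.01, -0.12, -0.03] w 0.0255 g 0.0 q [-0.38, 0.13, 1.85, 0.0, 1.15, -0.38]
t [(0.89, [0.5227, -0.2077, 0.0425]), (0.69, [0.5251, -0.0545, 0.0378]), (0.64, [0.5223, -0.3821, 0.0448])]
s []
w [(0.69, [0.5253, -0.0535, 0.0463])]
[[0.6495, -0.1977, 0.3405]]
```

View pics/v14.png

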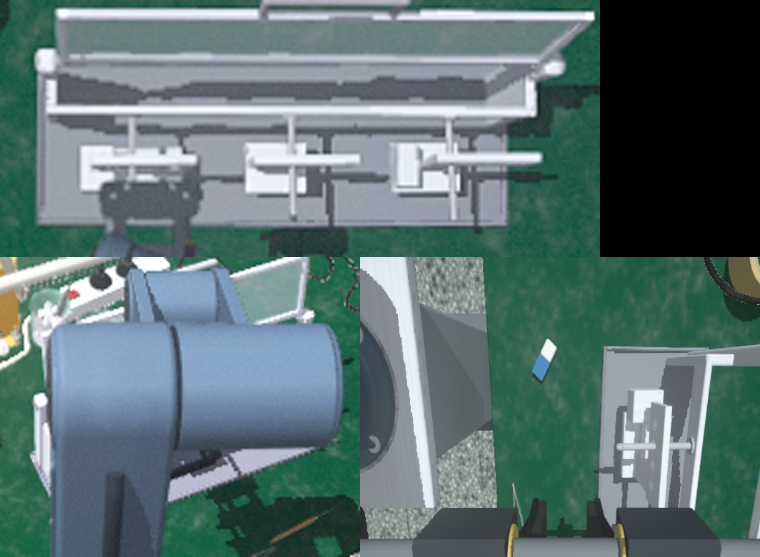

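>>> servo_tool(rows=[0.3, -0.01, 0, -0.03, 0, 0.3, -0.02, 0, -0.03, 0, 0.3, -0.025, 0.02, -0.025, 0, 0.3, -0.025, 0.03, -0.01, 0, 0.3, -0.025, 0.03, 0, 0])

```text
time: 50.25
position: [0.487, -0.148, 0.3866]
tool_rot: [0.707, 0.707, 0.001, 0.003]
ft_force: [1.0, 0.9, -0.1]
grip_width: 0.0303
grip_force: 0.0
```

>>> servo_tool(rows=[0.3, -0.025, 0.03, 0, 0, 0.3, -0.0265, 0.03, 0, 0, 0.3, 0, 0.03, 0, 0, 0.3, 0, 0.03, 0, 0, 0.3, 0, 0.03, 0, 0])

```text
time: 50.67
position: [0.6361, -0.1983, 0.3817]
tool_rot: [0.707, 0.707, -0.0, -0.001]
ft_force: [0.6, -0.4, 0.2]
grip_width: 0.0309
grip_force: 0.0
```

>>> servo_tool(rows=[0.3, 0, 0.012, 0, 0, 0.3, 0, 0, 0, 0, 0.3, 0, 0, 0, 0, 0.3, 0, 0, 0, 0, 0.3, 0, 0, 0, 0])

```text
time: 51.08
position: [0.6456, -0.1975, 0.3836]
tool_rot: [0.707, 0.707, -0.0, -0.0]
ft_force: [-0.7, 0.8, 0.1]
grip_width: 0.0303
grip_force: 0.0
```

Run:
```python
from h import *
st(); w=wrist()
for n in ('wrist','top'):
    q=w if n=='wrist' else robot.camera(n); print([(round(a['score'],2),np.round(a['at'],4).tolist()) for a in robot.place_of(q,'cover_bar')])
```

```text
t 51.08 p [0.6456, -0.1975, 0.3836] psi 90.0 tz [-0.001, 0.0, -1.0] F [-0.67, 0.76, 0.14] M [-0.01, -0.07, -0.01] w 0.0303 g 0.0 q [-0.46, 0.48, 1.07, -0.0, 1.59, -0.46]
[(0.82, [0.6494, -0.1959, 0.3407])]
[]
```

>>> servo_tool(rows=[0.3, 0, 0.0012, 0.015, 0, 0.3, 0, 0, 0.02, 0, 0.3, 0, 0, 0.016, 0, 0.3, 0, 0, 0.0085, 0, 0.3, 0, 0, 0, 0])

```text
time: 51.7
position: [0.6464, -0.1971, 0.3219]
tool_rot: [0.707, 0.707, -0.001, -0.002]
ft_force: [0.1, 0.4, -0.2]
grip_width: 0.0304
grip_force: 0.0
```

>>> servo_tool(rows=[0.5, 0, 0, 0, 0, 0.7, 0, 0, 0, 0, 0.9, 0, 0, 0, 0, 1, 0, 0, 0, 0, 1, 0, 0, 0, 0], newtons=15)

```text
time: 52.12
position: [0.6468, -0.1978, 0.3256]
tool_rot: [0.707, 0.707, -0.001, -0.0]
ft_force: [-4.6, -0.4, 3.0]
grip_width: 0.0116
grip_force: 15.0
```

>>> servo_tool(rows=[1, 0, 0, 0, 0, 1, 0, 0, 0, 0, 1, 0, 0, 0, 0])

```text
time: 52.37
position: [0.6468, -0.1979, 0.3256]
tool_rot: [0.707, 0.707, -0.001, -0.0]
ft_force: [-5.2, 0.6, 5.6]
grip_width: 0.0117
grip_force: 15.0
```

Run:
```python
from h import *
o=st(); P=o['position']; c=(.6163,.175); b=(P[0],P[2]+.019)
th=np.arctan2(b[1]-c[1],c[0]-b[0]); print('th',th,'r',np.hypot(b[0]-c[0],b[1]-c[1]))
W=[(c[0]-.171*np.cos(t),c[1]+.171*np.sin(t)) for t in np.linspace(th,0,36)]
print((1000*np.diff(W,axis=0)*[1,-1]).round(1).tolist())
```

```text
t 52.37 p [0.6468, -0.1979, 0.3256] psi 89.99 tz [-0.001, -0.001, -1.0] F [-5.16, 0.62, 5.62] M [-0.02, 0.82, -0.05] w 0.0117 g 15.0 q [-0.46, 0.52, 1.16, -0.0, 1.47, -0.46]
th 1.7486607121541557 r 0.17231630051006316
[[-8.4, -1.3], [-8.5, -0.9], [-8.5, -0.5], [-8.5, -0.0], [-8.5, 0.4], [-8.5, 0.8], [-8.5, 1.3], [-8.4, 1.7], [-8.3, 2.1], [-8.2, 2.5], [-8.0, 2.9], [-7.9, 3.3], [-7.7, 3.7], [-7.5, 4.1], [-7.3, 4.4], [-7.1, 4.8], [-6.8, 5.1], [-6.6, 5.5], [-6.3, 5.8], [-6.0, 6.1], [-5.7, 6.4], [-5.3, 6.7], [-5.0, 6.9], [-4.6, 7.2], [-4.3, 7.4], [-3.9, 7.6], [-3.5, 7.8], [-3.1, 7.9], [-2.7, 8.1], [-2.3, 8.2], [-1.9, 8.3], [-1.5, 8.4], [-1.1, 8.5], [-0.6, 8.5], [-0.2, 8.5]]
```

>>> servo_tool(rows=[1, 0, -0.0084, -0.0013, 0, 1, 0, -0.0085, -0.0009, 0, 1, 0, -0.0085, -0.0005, 0, 1, 0, -0.0085, 0, 0, 1, 0, -0.0085, 0.0004, 0])

```text
time: 52.78
position: [0.6047, -0.1973, 0.3268]
tool_rot: [0.707, 0.707, 0.0, 0.0]
ft_force: [1.5, 0.7, 1.3]
grip_width: 0.0121
grip_force: 15.0
```

>>> servo_tool(rows=[1, 0, -0.0085, 0.0008, 0, 1, 0, -0.0085, 0.0013, 0, 1, 0, -0.0084, 0.0017, 0, 1, 0, -0.0083, 0.0021, 0, 1, 0, -0.0082, 0.0025, 0])

```text
time: 53.2
position: [0.5622, -0.1968, 0.3173]
tool_rot: [0.707, 0.707, 0.0, -0.001]
ft_force: [1.1, 3.9, -0.2]
grip_width: 0.0112
grip_force: 15.0
```

>>> servo_tool(rows=[1, 0, -0.008, 0.0029, 0, 1, 0, -0.0079, 0.0033, 0, 1, 0, -0.0077, 0.0037, 0, 1, 0, -0.0075, 0.0041, 0, 1, 0, -0.0073, 0.0044, 0])

```text
time: 53.62
position: [0.524, -0.1967, 0.2989]
tool_rot: [0.707, 0.707, 0.0, -0.001]
ft_force: [1.0, 5.0, 0.6]
grip_width: 0.0118
grip_force: 15.0
```

>>> servo_tool(rows=[1, 0, -0.0071, 0.0048, 0, 1, 0, -0.0068, 0.0051, 0, 1, 0, -0.0066, 0.0055, 0, 1, 0, -0.0063, 0.0058, 0, 1, 0, -0.006, 0.0061, 0])

```text
time: 54.03
position: [0.491, -0.1968, 0.2715]
tool_rot: [0.707, 0.707, 0.0, -0.001]
ft_force: [0.2, 5.3, -0.1]
grip_width: 0.0114
grip_force: 15.0
```

>>> servo_tool(rows=[1, 0, -0.0057, 0.0064, 0, 1, 0, -0.0053, 0.0067, 0, 1, 0, -0.005, 0.0069, 0, 1, 0, -0.0046, 0.0072, 0, 1, 0, -0.0043, 0.0074, 0])

```text
time: 54.45
position: [0.466, -0.1969, 0.2369]
tool_rot: [0.707, 0.707, -0.0, -0.001]
ft_force: [-0.3, 5.0, -0.5]
grip_width: 0.0116
grip_force: 15.0
```

>>> servo_tool(rows=[1, 0, -0.0039, 0.0076, 0, 1, 0, -0.0035, 0.0078, 0, 1, 0, -0.0031, 0.0079, 0, 1, 0, -0.0027, 0.0081, 0, 1, 0, -0.0023, 0.0082, 0])

```text
time: 54.87
position: [0.4506, -0.1971, 0.1972]
tool_rot: [0.707, 0.707, -0.0, -0.001]
ft_force: [-0.1, 5.2, -0.3]
grip_width: 0.0112
grip_force: 15.1
```

>>> servo_tool(rows=[1, 0, -0.0019, 0.0083, 0, 1, 0, -0.001, 0.005, 0, 1, 0, -0.0005, 0.004, 0, 1, 0, -0.0005, 0.004, 0, 1, 0, 0, 0, 0])

```text
time: 55.28
position: [0.4466, -0.197, 0.1758]
tool_rot: [0.707, 0.707, -0.001, -0.002]
ft_force: [-2.5, 5.2, -0.7]
grip_width: 0.0116
grip_force: 15.1
```

Run:
```python
from h import *
st()
```

```text
t 55.28 p [0.4466, -0.197, 0.1758] psi 90.04 tz [-0.003, 0.002, -1.0] F [-2.54, 5.24, -0.67] M [0.8, 0.17, -0.15] w 0.0116 g 15.1 q [-0.64, 0.42, 1.82, -0.0, 0.91, -0.64]
```

>>> servo_tool(rows=[1, 0, 0, 0.004, 0, 1, 0, 0, 0.004, 0, 1, 0, 0, 0.003, 0, 1, 0, 0, 0.002, 0, 1, 0, 0, 0.002, 0])

```text
time: 55.7
position: [0.4454, -0.197, 0.1612]
tool_rot: [0.707, 0.708, -0.002, -0.003]
ft_force: [-5.0, 3.7, -0.0]
grip_width: 0.011
grip_force: 15.1
```

>>> servo_tool(rows=[1, 0, 0, 0.0015, 0, 1, 0, 0, 0.001, 0, 1, 0, 0, 0.001, 0, 1, 0, 0, 0, 0, 1, 0, 0, 0, 0])

```text
time: 56.12
position: [0.4453, -0.1969, 0.1577]
tool_rot: [0.707, 0.708, -0.002, -0.003]
ft_force: [-6.3, 3.9, -0.5]
grip_width: 0.0114
grip_force: 15.1
```

>>> servo_tool(rows=[1, 0, 0, 0.001, 0, 1, 0, 0, 0.001, 0, 1, 0, 0, 0, 0, 1, 0, 0, 0, 0])

```text
time: 56.45
position: [0.4453, -0.197, 0.1558]
tool_rot: [0.706, 0.708, -0.002, -0.003]
ft_force: [-6.5, 3.1, -0.9]
grip_width: 0.0109
grip_force: 15.1
```

>>> servo_tool(rows=[1, 0, 0.0008, 0.001, 0, 1, 0, 0, 0, 0, 1, 0, 0, 0, 0])

```text
time: 56.7
position: [0.4452, -0.1969, 0.1546]
tool_rot: [0.706, 0.708, -0.002, -0.004]
ft_force: [-7.3, 2.9, -1.2]
grip_width: 0.0109
grip_force: 15.1
```

>>> servo_tool(rows=[1, 0, 0.0008, 0.001, 0, 1, 0, 0, 0, 0, 1, 0, 0, 0, 0])

```text
time: 56.95
position: [0.4452, -0.1969, 0.1534]
tool_rot: [0.706, 0.708, -0.003, -0.004]
ft_force: [-9.0, 2.4, -1.6]
grip_width: 0.0111
grip_force: 15.1
```

>>> servo_tool(rows=[1, 0, 0, 0.001, 0, 1, 0, 0, 0, 0, 1, 0, 0, 0, 0])

```text
time: 57.2
position: [0.4452, -0.1969, 0.153]
tool_rot: [0.706, 0.708, -0.003, -0.004]
ft_force: [-10.4, 1.8, 3.1]
grip_width: 0.0111
grip_force: 14.8
```

Run:
```python
from h import *
st(); p=robot.camera('top'); w=wrist()
for q in (p,w): print([(round(a['score'],2),np.round(a['at'],4).tolist()) for a in robot.place_of(q,'cover_bar')])
```

```text
t 57.2 p [0.4452, -0.1969, 0.153] psi 90.15 tz [-0.01, 0.002, -1.0] F [-10.38, 1.84, 3.14] M [0.41, 1.52, -0.08] w 0.0111 g 14.8 q [-0.64, 0.45, 1.84, -0.01, 0.86, -0.64]
[(0.74, [0.4421, -0.1945, 0.1743]), (0.68, [0.7095, 0.1501, -0.0044])]
[(0.79, [0.4424, -0.1952, 0.1756])]
```

>>> servo_tool(rows=[1, 0, -0.0015, 0.001, 0, 1, 0, -0.0015, 0, 0, 1, 0, 0, 0, 0])

```text
time: 57.65
position: [0.4453, -0.197, 0.153]
tool_rot: [0.707, 0.707, -0.0, -0.001]
ft_force: [-3.4, 5.6, 5.6]
grip_width: 0.0114
grip_force: 14.7
```

>>> servo_tool(rows=[0.8, 0, 0, 0, 0, 0.6, 0, 0, 0, 0, 0.4, 0, 0, 0, 0, 0.3, 0, 0, 0, 0, 0.3, 0, 0, 0, 0])

```text
time: 58.07
position: [0.4478, -0.1992, 0.1529]
tool_rot: [0.707, 0.707, -0.0, 0.002]
ft_force: [-0.4, -0.1, 0.2]
grip_width: 0.027
grip_force: 0.0
```

>>> servo_tool(rows=[0.3, 0, 0, -0.01, 0, 0.3, 0, 0, -0.02, 0, 0.3, 0, 0, -0.025, 0, 0.3, 0, 0, -0.03, 0, 0.3, 0, 0, -0.03, 0])

```text
time: 58.48
position: [0.4468, -0.1983, 0.2685]
tool_rot: [0.707, 0.707, -0.0, 0.0]
ft_force: [1.0, -0.5, 0.4]
grip_width: 0.0304
grip_force: 0.0
```

>>> servo_tool(rows=[0.3, 0.03, -0.01, -0.01, 0, 0.3, 0.03, 0, 0, 0, 0.3, 0.03, 0, 0, 0, 0.3, 0.03, 0, 0, 0, 0.3, 0.03, 0, 0, 0])

```text
time: 58.9
position: [0.4371, -0.0471, 0.278]
tool_rot: [0.707, 0.707, 0.0, 0.001]
ft_force: [0.2, -0.0, 0.7]
grip_width: 0.0305
grip_force: 0.0
```

>>> servo_tool(rows=[0.3, 0.03, 0, 0, 0, 0.3, 0.03, 0, 0, 0, 0.3, 0.03, 0, 0, 0, 0.3, 0.03, 0, 0, 0, 0.3, 0, 0, 0, 0])

```text
time: 59.32
position: [0.4366, 0.0762, 0.2777]
tool_rot: [0.705, 0.709, 0.001, -0.0]
ft_force: [1.4, -1.1, 0.6]
grip_width: 0.0303
grip_force: 0.0
```

Run:
```python
from h import *
st(); p=robot.camera('scene'); t=robot.camera('top')
for q in (p,t):
    for k in ('cover_bar','carrier_a','sample_jar','tape'): print(k,[(round(a['score'],2),np.round(a['at'],4).tolist()) for a in robot.place_of(q,k)])
a=cv2.resize(t['pixels'][120:270,180:470],(770,398),interpolation=2)[:300]; b=cv2.resize(p['pixels'][140:280,170:430],(557,300),interpolation=2)
cv2.imwrite('pics/v15.png',np.vstack([a,cv2.copyMakeBorder(b,0,0,0,213,0)])[:,:,::-1])
```

```text
t 59.32 p [0.4366, 0.0762, 0.2777] psi 90.3 tz [0.002, 0.002, -1.0] F [1.35, -1.13, 0.61] M [-0.01, -0.12, 0.0] w 0.0303 g 0.0 q [-0.08, 0.21, 1.79, 0.0, 1.14, -0.09]
cover_bar []
carrier_a [(0.54, [0.525, -0.2072, 0.0424]), (0.5, [0.473, -0.3511, 0.1294])]
sample_jar [(0.58, [0.6918, 0.4235, -0.0004])]
tape [(0.93, [0.7044, 0.1507, -0.0022])]
cover_bar [(0.68, [0.4451, -0.193, 0.1729])]
carrier_a []
sample_jar []
tape [(0.9, [0.712, 0.1525, 0.0007])]
```

View pics/v15.png

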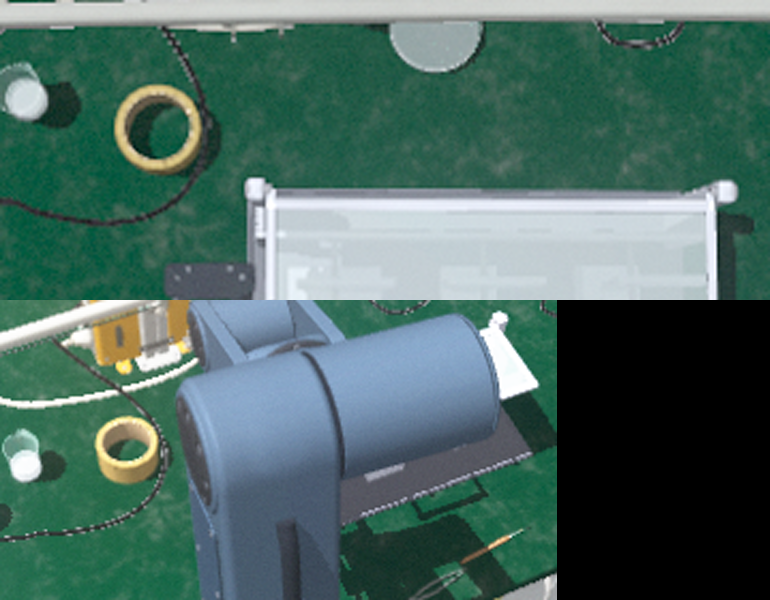

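>>> servo_tool(rows=[0.3, 0, 0, 0, 0, 0.3, 0, 0, 0, 0, 0.3, 0, 0, 0, 0, 0.3, 0, 0, 0, 0, 0.3, 0, 0, 0, 0])

```text
time: 60.23
position: [0.4365, 0.0724, 0.2774]
tool_rot: [0.707, 0.707, -0.0, -0.0]
ft_force: [-0.4, -0.1, 0.2]
grip_width: 0.0308
grip_force: 0.0
```

```bash
python3 -c "
from h import *
print(robot.hand_in())"
```

```text
the job is handed in; nothing more can be done
None
```

I handed the job in at about 60 s: all three carriers hang on pegs by the holes that balance them (A at y = 10, B at y = -30, C at y = 10), and I lowered the cover by its bar onto its stop. Nothing was knocked over that I could see. The hand-in returned no verdict, and I confirmed the carriers hanging by camera but did not measure their tilt.

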